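# Pack the window-cleaning kit into its caddy

### The job

The windows are done: pack the window-cleaning kit back into the blue caddy, one thing to a bay and all of them down on the caddy's floor. Stand the lavender spray bottle and the white tub with the purple lid in the two short bays, keeping them upright all the way, and lay the all-black scraper (flat) and the green-backed scrubbing brush (bristles down) lengthwise in the two long bays. Leave the look-alikes, the orange spray bottle and the wooden-handled scraper, where they are.

Things in the scene. Friction and masses are not known exactly. Their poses are not given: they have to be found in the camera images.
- caddy: Blue open caddy, loose (0.8 kg), any way round. Outside 250 (own x) x 196 (y) mm, walls 40 high, 4 thick; floor 4 thick; divider tops at 32. Origin: centre of underside, z up. Two long bays, inside 160 (x) x 92 (y) mm, centred at x = -41, y = +48 and -48 mm; two short bays, 78 (x) x 92 (y) mm, centred at x = +82, y = +48 and -48 mm.
- lavender_bottle: Lavender-coloured spray bottle with a white press button, to be packed. Body 42 mm in diameter up to 88 mm, then a shoulder, 27 mm collar and 17 mm press button; 125 mm high over all. Stands upright; origin at the centre of its underside, z up. Grip the top of the body with the TCP 80 to 88 mm above the underside (lower, the button meets the palm). About 0.14 kg.
- tub: Round white tub with a purple lid, to be packed. 44 mm in diameter, 70 mm high (lid from 52 mm up). Standing upright; origin at the centre of its underside, z up. About 0.13 kg.
- black_scraper: Scraper of hard black silicone, black all over, to be packed. Lies flat, 140 mm long along its own x. Handle 24 mm wide, 20 mm thick from x = -70 to +15 mm; neck; blade 56 mm wide, 8 mm thick from x = +20 to +70 mm. Origin on its underside, midway along it, near the centre of mass; z up. About 0.08 kg.
- green_brush: Scrubbing brush with a green back and white bristles, to be packed. Bristles down. Back 115 mm long (along its own x axis), 42 mm wide, 27 to 44 mm above the shelf; the stiff rigid bristle block below it is 104 x 34 mm. Origin at the centre of the bristles' underside, z up. About 0.10 kg.
- orange_bottle: Look-alike to be left alone: the same bottle in orange. Body 42 mm in diameter up to 88 mm, then a shoulder, 27 mm collar and 17 mm press button; 125 mm high over all. Stands upright; origin at the centre of its underside, z up. 
- wood_scraper: Look-alike to be left alone: scraper of the same shape with a wooden handle and a steel blade. Lies flat, 140 mm long along its own x. Handle 24 mm wide, 20 mm thick from x = -70 to +15 mm; neck; blade 56 mm wide, 8 mm thick from x = +20 to +70 mm. Origin on its underside, midway along it, near the centre of mass; z up. 

How it is judged:
By the outcome, as a careful person would: the job done as asked, in the order asked, and still so for the second after the job is handed in, with the robot touching nothing.
It also fails if it takes over 109 s, if anything falls off the work surface, if the arm or the gripper's body presses on something with over 40 N, if the wrist force passes 120 N, or if a joint passes its speed limit or range.

### The arm

A 6-joint arm with a two-finger parallel gripper is mounted at the origin on the work surface. World frame = base frame: x ahead of the robot, y to its left, z up, the work surface at z = 0. Lengths are in m, angles in rad, forces in N, time in s.
With the tool pointing down it reaches from about 0.3 to 0.875 m from the base axis. Payload 6.4 kg.
Tool frame: the origin (TCP) lies between the finger pads, 19 mm behind the fingertips; this is the grasp point; x points along the fingers, y is the direction in which the jaws open and shut, and the axes are right-handed (so a half turn about x gives the same grasp; the last joint's range is limited). The gripper opens to 85 mm and grips with 20 to 120 N. Pads are 22 mm wide; open, the fingers measure 114 mm over their backs; the gripper's body (76 mm by 85 mm) begins 54 mm behind the grasp point. The pads swing forward as they close: fully open they stand 13 mm farther back than shut.
Start: joints at [-1.306, 0.181, 1.607, -0, 1.354, -0.206], TCP at [0.261, -0.512, 0.25] pointing down, gripper open.
Joint ranges: [-2.99, 2.99], [-0.89, 2.07], [0.3, 2.58], [-1.14, 4.28], [0, 2.63], [-3.12, 3.12]. Speed limits (rad/s): [2.57, 2.57, 3.01, 3.14, 3.14, 3.14].

### API

Orientations are given as a unit quaternion [w, x, y, z].
In Python, from bench import ctrl gives the robot as it stands.
- The arm moves only by the tool apply_moves, never from a script. Its argument "deltas" is a list of rows, each an object with "delta_pos": the shift along the tool's x, y, z in units of 25 mm (1.0 is 25 mm), a list of three; "roll": the turn about the tool's x in units of 6 degrees (1.0 is 6 degrees). In form: [{"delta_pos": [dx, dy, dz], "roll": roll}, ...]. A call has 1 to 12 rows; each row is the pose to reach, as a shift and turn from the pose commanded when the call began, along the tool's axes at that moment; what a row does not reach only later rows make up. A row lasts 1/10 s, in which the tool goes at most 50 mm and 8.59 degrees, less where a joint would pass 70% of its speed; a pose out of reach is approached as far as the arm can. A call with a gripper value outside its range is refused whole. "hand" is the gripper command: -1 is shut, 1 is fully open, values between are in proportion, set as the call begins (left out, the last holds). The fingers move at their own pace and stop on an object; the grip force is fixed at half the most. Time passes only in rows, so rows that repeat a pose let the fingers close. It gives the time, the measured TCP pose, the force and the opening at its end, in the units of the state.
- ctrl.get_obs(): the state, without advancing time (a new reading comes with each control period).
- ctrl.camera(name): name is "scene" or "top"; returns (picture, depth): 384x512x3 uint8, red, green, blue; 384x512 float32, m along the optical axis (not along the pixel's ray), 0 where there is no reading.
- ctrl.camera_info(name): a dict with "vfov" (degrees; the focal length in pixels is half the picture's height over the tangent of half this angle, whatever the lens; pixels are square), "cx", "cy" (the principal point, pixels), "D" ([k1, k2, p1, p2, k3] as OpenCV has them; the pictures are not rectified), "world_to_cam" (4x4, takes a point from world to camera coordinates). Camera axes: x right, y up, looking along -z (the intrinsics and any distortion apply to the point x, -y, -z); pixel columns grow to the right and rows downward; lengths in m; the calibration is good to about 2 mm. A picture is of the moment at which its call begins. camera_info takes no time and is no camera call.
- ctrl.hand_in(): hands the job in, once; it reports no verdict.
Trained networks look in the newest picture that a camera, given by its name, has taken for a name from the list of things; names that differ only in an ending like _2 or _b are one class to them, and where a whole thing is asked for, a point or a joint stands for the part that bears it (a point fixed in the world has none). Each returns a list of dicts, best first, with "p" (0 to 1); they miss things now and then, are a little off and sometimes report something else, mostly with a low value. They report only what shows in the picture. A call takes as long as a camera call.
- ctrl.search_frame(camera, query): "at" ([column, row] in pixels, amid what is visible of it).
- ctrl.silhouettes(camera, query): "mask" (384x512 bool, what is visible of it) and "at" ([column, row] in pixels, amid what is visible of it).
The state is a dict: "time_s": time; "q": joint angles; "dq": joint speeds; "joint_efforts": joint torques, N m; "eef_pos": TCP position; "eef_rot": TCP orientation; "wrist_force": force on the tool from outside, world axes, zero at the start; "torque": the same for the moment, N m; "opening": opening from 0.0 (shut) to 1.0 (fully open).
Only numpy, scipy, OpenCV 4.12 (cv2) and the standard library are available. Lean on these libraries where they do the work, as an engineer would, in place of code of your own. Each camera call takes 0.05 s, during which the arm holds its last target.

## Working session

There is one attempt and no reset: what is moved stays moved. The work goes in short steps, Python scripts to look and compute and a tool call to move; the robot and the scene stay as the last step left them, time stands still between calls to the robot, and variables do not carry over. Pictures are saved under pics/ and viewed, and the job is handed in when it is done.

Besides the shell and the picture viewer there is one more tool, called as name(argument=value, ...) on one line, values as JSON. apply_moves: Moves the arm, as the interface text tells. Its arguments: {"type":"object","properties":{"deltas":{"type":"array","items":{"type":"object","properties":{"delta_pos":{"type":"array","items":{"type":"number"}},"roll":{"type":"number"}}}},"hand":{"type":"number"}},"required":["deltas"]}

```bash
ls -la; mkdir -p pics
python3 - <<'E'
from bench import ctrl
import cv2, numpy as np
o=ctrl.get_obs(); print(o)
for n in ("scene","top"):
    p,d=ctrl.camera(n); cv2.imwrite(f"pics/{n}0.png",p[:,:,::-1]); np.save(f"pics/{n}0.npy",d)
    print(n,ctrl.camera_info(n))
E
```

```text
total 12
drwxr-xr-x  3 agent agent 4096 Dec  5 18:22 .
drwxr-xr-x 23 root  root  4096 Dec  5 18:22 ..
drwxr-xr-x  2 agent agent 4096 Dec  5 18:22 pics
{'time_s': 0.0, 'q': array([-1.30630432e+00,  1.81521993e-01,  1.60799912e+00, -1.64419869e-05,
        1.35375104e+00, -2.06274143e-01]), 'dq': array([-0.00121549,  0.00086702,  0.00078669, -0.00057925, -0.00034317,
        0.00011955]), 'joint_efforts': array([ 6.79294044e-04, -4.44866788e+01, -3.51336086e+01, -2.73715905e-04,
        8.90752883e-03,  9.72942260e-07]), 'eef_pos': array([ 0.26069281, -0.51194506,  0.2490991 ]), 'eef_rot': array([-0.16431606, -0.68758487, -0.16550281,  0.68763078]), 'wrist_force': array([-0.20386551, -0.19214441, -0.14200776]), 'torque': array([-0.01326902, -0.04006324, -0.00764006]), 'opening': 0.998901673632267}
scene {'vfov': 47.22449584646817, 'cx': 253.05923608901014, 'cy': 192.34925197876126, 'D': array([-0.16064844,  0.        ,  0.        ,  0.        ,  0.        ]), 'world_to_cam': array([[-0.4946335 ,  0.86908065,  0.00604299,  0.25513093],
       [-0.63393051, -0.36553786,  0.68155277,  0.30152149],
       [ 0.59453326,  0.333288  ,  0.73174402, -1.25188845],
       [ 0.        ,  0.        ,  0.        ,  1.        ]])}
top {'vfov': 56.647738411342516, 'cx': 260.2550027933586, 'cy': 190.08670898930276, 'D': array([-0.09541923,  0.        ,  0.        ,  0.        ,  0.        ]), 'world_to_cam': array([[ 0.00516526, -0.99968258, -0.02465878,  0.00817601],
       [ 0.99008354,  0.00165074,  0.1404701 , -0.53032422],
       [-0.14038481, -0.02513982,  0.9897778 , -0.67591575],
       [ 0.        ,  0.        ,  0.        ,  1.        ]])}
```

View pics/scene0.png

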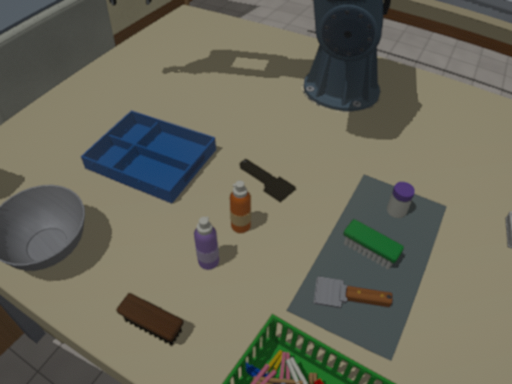

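View pics/top0.png

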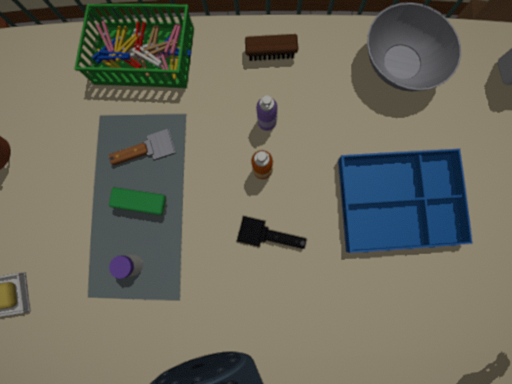

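The scene view shows the caddy at (150,153), black scraper (268,180), orange bottle (241,208), lavender bottle (207,243), tub (401,200), green brush (374,241) and wood scraper (355,293). The top view has the caddy at (405,200) with its short bays to the right (world -y), and the tub, brush and wood scraper on a grey mat.

```bash
cat > h.py <<'E'
import numpy as np, cv2
from bench import ctrl
def K(i):
    f=192/np.tan(np.radians(i['vfov'])/2); return np.array([[f,0,i['cx']],[0,f,i['cy']],[0,0,1]])
def world(cam,d):
    i=ctrl.camera_info(cam); H,W=d.shape
    v,u=np.mgrid[:H,:W]; pts=np.stack([u.ravel(),v.ravel()],1).astype(np.float64)[:,None]
    n=cv2.undistortPoints(pts,K(i),i['D'])[:,0]
    z=d.ravel(); c=np.stack([n[:,0]*z,-n[:,1]*z,-z],1)
    M=i['world_to_cam']; w=(c-M[:3,3])@M[:3,:3]
    w[z==0]=np.nan
    return w.reshape(H,W,3)
def pix(cam,P):
    i=ctrl.camera_info(cam);M=i['world_to_cam'];P=np.atleast_2d(P)
    c=P@M[:3,:3].T+M[:3,3]; c=c*[1,-1,-1]
    return cv2.projectPoints(c,np.zeros(3),np.zeros(3),K(i),i['D'])[0][:,0]
E
python3 - <<'E'
from h import *
names=["caddy","lavender_bottle","tub","black_scraper","green_brush","orange_bottle","wood_scraper"]
W={}
for cam in("top","scene"):
    W=world(cam,np.load(f"pics/{cam}0.npy"))
    print(cam)
    sv={}
    for n in names:
        for k,r in enumerate(ctrl.silhouettes(cam,n)[:2]):
            m=r['mask']; P=W[m]; P=P[~np.isnan(P[:,0])]
            print(n,round(r['p'],2),np.round(r['at']),m.sum(),'med',np.round(np.median(P,0),3),'lo',np.round(np.percentile(P,3,0),3),'hi',np.round(np.percentile(P,97,0),3))
            if k==0: sv[n]=m
    np.savez(f"pics/m_{cam}.npz",**sv)
print(ctrl.get_obs()['time_s'])
E
```

```text
top
caddy 0.84 [404. 200.] 12138 med [ 0.512 -0.289  0.005] lo [ 0.42  -0.407  0.002] hi [ 0.608 -0.161  0.041]
caddy 0.45 [261. 167.] 511 med [0.57  0.005 0.093] lo [ 0.558 -0.012  0.018] hi [0.595 0.023 0.126]
lavender_bottle 0.71 [268. 114.] 644 med [ 0.674 -0.003  0.09 ] lo [ 0.665 -0.022  0.005] hi [0.696 0.016 0.126]
tub 0.82 [126. 268.] 683 med [0.379 0.269 0.069] lo [0.358 0.256 0.002] hi [0.398 0.296 0.072]
tub 0.69 [263. 165.] 498 med [0.57  0.005 0.093] lo [ 0.558 -0.011  0.015] hi [0.596 0.023 0.126]
black_scraper 0.96 [260. 235.] 1171 med [0.441 0.009 0.01 ] lo [ 0.421 -0.076  0.004] hi [0.474 0.052 0.022]
green_brush 0.7 [138. 202.] 1118 med [0.507 0.257 0.044] lo [0.485 0.207 0.034] hi [0.53  0.313 0.046]
orange_bottle 0.77 [263. 167.] 556 med [0.57  0.005 0.092] lo [ 0.558 -0.013  0.001] hi [0.599 0.025 0.126]
wood_scraper 0.69 [150. 149.] 1118 med [0.621 0.248 0.01 ] lo [0.595 0.205 0.004] hi [0.661 0.327 0.022]
scene
caddy 0.81 [150. 153.] 7590 med [ 0.517 -0.283  0.012] lo [ 0.414 -0.408  0.003] hi [ 0.615 -0.156  0.041]
lavender_bottle 0.91 [204. 244.] 1041 med [0.698 0.007 0.076] lo [ 0.677 -0.015  0.005] hi [0.708 0.019 0.125]
tub 0.77 [401. 198.] 663 med [0.394 0.278 0.055] lo [0.364 0.259 0.006] hi [0.401 0.297 0.071]
black_scraper 0.72 [268. 182.] 943 med [0.444 0.008 0.01 ] lo [ 0.422 -0.074  0.002] hi [0.477 0.055 0.022]
green_brush 0.91 [373. 245.] 1575 med [0.52  0.263 0.043] lo [0.489 0.21  0.002] hi [0.535 0.314 0.046]
orange_bottle 0.88 [243. 210.] 932 med [0.592 0.015 0.073] lo [ 0.573 -0.005  0.007] hi [0.601 0.028 0.125]
wood_scraper 0.93 [342. 296.] 1484 med [0.627 0.254 0.01 ] lo [0.603 0.206 0.004] hi [0.663 0.331 0.022]
0.8
```

Run:
```python
from h import *
from scipy.optimize import least_squares
for cam in("top","scene"):
    W=world(cam,np.load(f"pics/{cam}0.npy")); m=np.load(f"pics/m_{cam}.npz")
    print(cam)
    def pts(n,z0,z1,grow=0):
        k=m[n].astype(np.uint8)
        if grow: k=cv2.dilate(k,np.ones((grow,grow)))
        P=W[k>0]; P=P[~np.isnan(P[:,0])]; return P[(P[:,2]>z0)&(P[:,2]<z1)]
    for n,z0,z1,g in(("caddy",.036,.046,5),("caddy",.026,.046,5),("green_brush",.038,.05,3),("black_scraper",.013,.03,3),("black_scraper",.005,.03,3),("wood_scraper",.013,.03,3)):
        P=pts(n,z0,z1,g); r=cv2.minAreaRect(P[:,:2].astype(np.float32)*1000)
        c=P[:,:2].mean(0); _,_,V=np.linalg.svd(P[:,:2]-c,full_matrices=False)
        print(n,z0,len(P),np.round(r[0],1),np.round(r[1],1),round(r[2],1),'z',np.round(np.median(P[:,2]),4),'pca',np.round(np.degrees(np.arctan2(V[0,1],V[0,0])),1), 'mean',np.round(c,4))
    def circ(P,R):
        f=lambda c:np.hypot(P[:,0]-c[0],P[:,1]-c[1])-R
        return least_squares(f,P[:,:2].mean(0)-0.01*(1 if 0 else 0),loss='soft_l1',f_scale=.002)
    for n,z0,z1,R in(("lavender_bottle",.02,.08,.021),("orange_bottle",.02,.08,.021),("tub",.01,.05,.022)):
        P=pts(n,z0,z1); s=circ(P,R)
        T=pts(n,.12 if 'b'==n[0] or 'bottle' in n else .066,.14)
        print(n,len(P),'circ',np.round(s.x,4),'rms',np.round(np.sqrt(np.mean(s.fun**2)),4),'top mean',np.round(T.mean(0),4),'rect',[np.round(a,1) for a in cv2.minAreaRect(T[:,:2].astype(np.float32)*1000)],len(T))
    d=W[330:340,200:300] if cam=='top' else W[60:100,200:260]
    print('table z',np.nanmedian(W[...,2][(np.abs(W[...,2])<.02)]))
    mm=(np.abs(W[...,0]-.45)<.02)&(np.abs(W[...,1]-.25)<.03); print('mat z',np.nanmedian(W[mm][:,2]))
```

```text
top
caddy 0.036 1060 [ 513.1 -284.2] [198.1 252.5] 3.8 z 0.0401 pca 95.4 mean [ 0.5148 -0.2869]
caddy 0.026 2122 [ 512.7 -283.3] [198.7 253.8] 4.1 z 0.036 pca 93.5 mean [ 0.5183 -0.297 ]
green_brush 0.038 1068 [508.2 261.4] [114.9  40.8] 81.8 z 0.0438 pca -98.3 mean [0.5078 0.2599]
black_scraper 0.013 488 [436.9 -36.4] [94.7 29.7] 80.3 z 0.0199 pca 77.9 mean [ 0.4345 -0.0404]
black_scraper 0.005 1131 [439.9 -14.4] [139.1  54.2] 76.6 z 0.0103 pca 77.5 mean [ 0.4431 -0.0019]
wood_scraper 0.013 454 [614.1 290.4] [29.2 94.7] 20.0 z 0.0198 pca -71.5 mean [0.6128 0.2924]
lavender_bottle 194 circ [ 0.6861 -0.003 ] rms 0.0004 top mean [ 0.6849 -0.0029  0.1249] rect [array([685.1,  -3.4]), array([17.4, 15.5]), np.float64(38.6)] 74
orange_bottle 108 circ [0.5789 0.0061] rms 0.0003 top mean [0.5783 0.0055 0.1247] rect [array([579.6,   4.9]), array([15.5, 18.1]), np.float64(46.0)] 75
tub 146 circ [0.3775 0.2778] rms 0.0007 top mean [0.3774 0.2771 0.0698] rect [array([377.4, 277.5]), array([41.6, 43.7]), np.float64(74.8)] 411
table z 0.0004923449360522752
mat z 0.000856255589937078
scene
caddy 0.
[... 378 characters left out ...]
.005 853 [442.  -11.8] [141.2  58.4] 78.5 z 0.0103 pca 78.9 mean [ 0.4459 -0.0017]
wood_scraper 0.013 620 [615.9 292. ] [29.2 94.8] 21.5 z 0.0198 pca 107.7 mean [0.6169 0.2942]
lavender_bottle 423 circ [ 0.6864 -0.0019] rms 0.0008 top mean [ 6.874e-01 -6.000e-04  1.245e-01] rect [array([686.3,  -2.1]), array([18.8, 15.9]), np.float64(35.3)] 75
orange_bottle 406 circ [0.5794 0.0072] rms 0.0009 top mean [0.5815 0.0084 0.1245] rect [array([580.7,   8.1]), array([14.1, 15.3]), np.float64(60.9)] 59
tub 259 circ [0.3777 0.2772] rms 0.0011 top mean [0.3816 0.2784 0.0698] rect [array([380.7, 278.2]), array([40.3, 41.6]), np.float64(16.6)] 249
table z 0.0007087450395622214
mat z 0.0013962679915509384
```

Run:
```python
import cv2
im=cv2.imread("pics/top0.png")
cv2.imwrite("pics/topA.png",cv2.resize(im[90:270,80:320],None,fx=3.3,fy=3.3,interpolation=cv2.INTER_CUBIC))
```

```text
(no output)
```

View pics/topA.png

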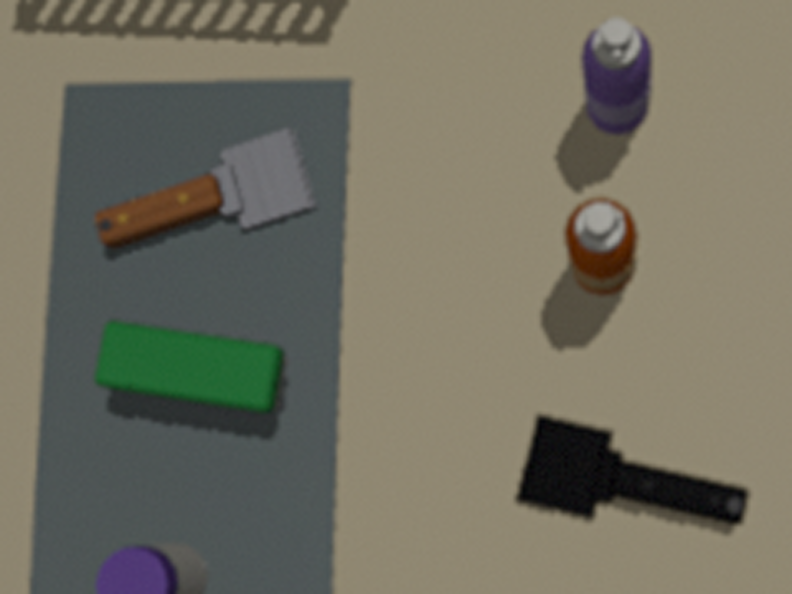

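The caddy centre is about (0.5135, -0.284), with own x at -86° so the short bays are toward -y. All object fits from the two cameras agree within about 2 mm. Next is a helper that works out the moves.

```bash
cat > mv.py <<'E'
import sys
from h import *
from scipy.spatial.transform import Rotation as R
# usage: mv.py x y z [jawyaw_deg]
def go(x,y,z,yaw=None):
    o=ctrl.get_obs(); q=o['eef_rot']; T=R.from_quat([q[1],q[2],q[3],q[0]]).as_matrix()
    d=T.T@(np.array([x,y,z])-o['eef_pos'])/.025
    jy=np.degrees(np.arctan2(T[1,1],T[0,1])); r=0
    if yaw is not None:
        r=(yaw-jy+90)%180-90
        r=-r  # tool x points down
    print('t',round(o['time_s'],2),'pos',np.round(o['eef_pos'],4),'jaw',round(jy,1),'q6',round(o['q'][5],2),'q5',round(o['q'][4],2),'open',round(o['opening'],3),'F',np.round(o['wrist_force'],1))
    print('toolaxes',np.round(T.T,3).tolist())
    print('delta',np.round(d,2),'roll units',round(r/6,2))
if __name__=='__main__':
    a=[float(v) for v in sys.argv[1:]]
    go(*a)
E
python3 mv.py 0.6862 -0.0025 0.20 90
```

```text
t 0.8 pos [ 0.2608 -0.5125  0.25  ] jaw -63.0 q6 -0.21 q5 1.35 open 0.997 F [ 0.5 -0.9 -0.2]
toolaxes [[0.0, 0.0, -1.0], [0.454, -0.891, 0.0], [-0.891, -0.454, -0.0]]
delta [  2.   -10.46 -24.42] roll units 4.5
```

apply_moves(deltas=[{"delta_pos": [0.2, -1, -2.4], "roll": 0.5}, {"delta_pos": [0.4, -2, -4.6], "roll": 1}, {"delta_pos": [0.6, -2.8, -6.6], "roll": 1.5}, {"delta_pos": [0.8, -3.7, -8.6], "roll": 2}, {"delta_pos": [1, -4.5, -10.6], "roll": 2.5}, {"delta_pos": [1.2, -5.4, -12.6], "roll": 3}, {"delta_pos": [1.4, -6.2, -14.6], "roll": 3.5}, {"delta_pos": [1.6, -7.1, -16.6], "roll": 4}, {"delta_pos": [1.8, -8, -18.6], "roll": 4.5}, {"delta_pos": [2, -8.8, -20.5], "roll": 4.5}, {"delta_pos": [2, -9.6, -22.4], "roll": 4.5}, {"delta_pos": [2, -10.2, -23.8], "roll": 4.5}], hand=1)

```text
time_s: 2.0
eef_pos: [0.6447, -0.0514, 0.2012]
eef_rot: [0.0, -0.707, 0.0, 0.707]
wrist_force: [0.6, -0.8, -0.1]
opening: 1.0
```

```bash
python3 mv.py 0.6862 -0.0025 0.20 90;python3 mv.py 0.6862 -0.0025 0.085 90
```

```text
t 2.0 pos [ 0.6447 -0.0514  0.2012] jaw -90.0 q6 1.31 q5 1.3 open 1.0 F [ 0.6 -0.8 -0.1]
toolaxes [[-0.0, -0.0, -1.0], [-0.0, -1.0, 0.0], [-1.0, 0.0, 0.0]]
delta [ 0.05 -1.96 -1.66] roll units -0.0
t 2.0 pos [ 0.6447 -0.0514  0.2012] jaw -90.0 q6 1.31 q5 1.3 open 1.0 F [ 0.6 -0.8 -0.1]
toolaxes [[-0.0, -0.0, -1.0], [-0.0, -1.0, 0.0], [-1.0, 0.0, 0.0]]
delta [ 4.65 -1.96 -1.66] roll units -0.0
```

apply_moves(deltas=[{"delta_pos": [0, 0, 0], "roll": 0}, {"delta_pos": [0, 0, 0], "roll": 0}, {"delta_pos": [0, 0, 0], "roll": 0}])

```text
time_s: 2.3
eef_pos: [0.6433, -0.0538, 0.2013]
eef_rot: [0.0, -0.707, 0.0, 0.707]
wrist_force: [-0.2, -0.9, 0.3]
opening: 1.0
```

```bash
python3 mv.py 0.6862 -0.0025 0.20 90;python3 mv.py 0.6862 -0.0025 0.085 90
```

```text
t 2.3 pos [ 0.6433 -0.0538  0.2013] jaw -90.0 q6 1.3 q5 1.3 open 1.0 F [-0.2 -0.9  0.3]
toolaxes [[-0.001, -0.0, -1.0], [-0.001, -1.0, 0.0], [-1.0, 0.001, 0.001]]
delta [ 0.05 -2.05 -1.72] roll units -0.01
t 2.3 pos [ 0.6433 -0.0538  0.2013] jaw -90.0 q6 1.3 q5 1.3 open 1.0 F [-0.2 -0.9  0.3]
toolaxes [[-0.001, -0.0, -1.0], [-0.001, -1.0, 0.0], [-1.0, 0.001, 0.001]]
delta [ 4.65 -2.06 -1.72] roll units -0.01
```

apply_moves(deltas=[{"delta_pos": [0, -1.1, -0.9], "roll": 0}, {"delta_pos": [0, -2.05, -1.72], "roll": 0}, {"delta_pos": [1, -2.05, -1.72], "roll": 0}, {"delta_pos": [2, -2.05, -1.72], "roll": 0}, {"delta_pos": [2, -2.05, -1.72], "roll": 0}])

```text
time_s: 2.8
eef_pos: [0.6837, -0.0031, 0.1474]
eef_rot: [0.001, -0.704, 0.0, 0.71]
wrist_force: [-1.0, -0.1, -0.9]
opening: 1.002
```

```bash
python3 mv.py 0.6862 -0.0025 0.085 90
python3 - <<'E'
from h import *
p,d=ctrl.camera("scene"); cv2.imwrite("pics/s1.png",p[:,:,::-1])
E
```

```text
t 2.8 pos [ 0.6837 -0.0031  0.1474] jaw -90.1 q6 1.4 q5 1.25 open 1.002 F [-1.  -0.1 -0.9]
toolaxes [[-0.007, 0.001, -1.0], [-0.002, -1.0, -0.001], [-1.0, 0.002, 0.007]]
delta [ 2.49 -0.02 -0.12] roll units -0.02
```

View pics/s1.png

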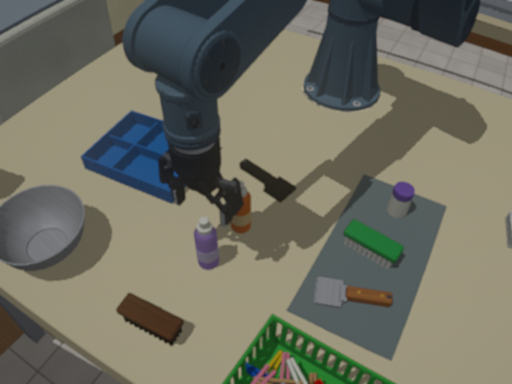

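Run:
```python
from h import *
print(pix("scene",np.array([[.6837,-.0031,.147],[.6837,-.0031,.125],[.6837,-.0031,.141],[.6837,.05,.141],[.6837,-.05,.141],[.6862,-.0025,.125],[.6862,-.0025,.08]])))
```

```text
[[202.73839493 210.48093198]
 [203.74546745 218.79045788]
 [203.0168332  212.78348411]
 [229.6376329  225.03871546]
 [180.66391613 202.44408894]
 [203.22388175 219.8962392 ]
 [205.19750593 235.79517487]]
```

The gripper stands over the lavender bottle, with fingers at (180,200) and (236,215) either side of its button at (204,222). This matches the projection.

apply_moves(deltas=[{"delta_pos": [0.6, -0.02, -0.06], "roll": 0}, {"delta_pos": [1.2, -0.02, -0.06], "roll": 0}, {"delta_pos": [1.8, -0.02, -0.08], "roll": 0}, {"delta_pos": [2.3, -0.02, -0.08], "roll": 0}, {"delta_pos": [2.46, -0.02, -0.08], "roll": 0}, {"delta_pos": [2.46, -0.02, -0.08], "roll": 0}])

```text
time_s: 3.45
eef_pos: [0.6881, -0.0014, 0.0887]
eef_rot: [0.0, -0.706, 0.0, 0.708]
wrist_force: [0.1, 0.3, 0.1]
opening: 1.0
```

```bash
python3 mv.py 0.6862 -0.0025 0.085 90
```

```text
t 3.45 pos [ 0.6881 -0.0014  0.0887] jaw -90.0 q6 1.4 q5 1.15 open 1.0 F [0.1 0.3 0.1]
toolaxes [[-0.002, 0.0, -1.0], [-0.0, -1.0, -0.0], [-1.0, 0.0, 0.002]]
delta [0.15 0.05 0.07] roll units -0.0
```

apply_moves(deltas=[{"delta_pos": [0.05, 0, 0], "roll": 0}, {"delta_pos": [0.05, 0, 0], "roll": 0}, {"delta_pos": [0.05, 0, 0], "roll": 0}, {"delta_pos": [0.05, 0, 0], "roll": 0}, {"delta_pos": [0.05, 0, 0], "roll": 0}, {"delta_pos": [0.05, 0, 0], "roll": 0}, {"delta_pos": [0.05, 0, 0], "roll": 0}, {"delta_pos": [0.05, 0, 0], "roll": 0}], hand=-1)

```text
time_s: 4.25
eef_pos: [0.6897, -0.0015, 0.09]
eef_rot: [-0.0, 0.708, -0.0, -0.706]
wrist_force: [0.8, 1.0, 5.3]
opening: 0.467
```

```bash
python3 mv.py 0.6862 -0.0025 0.085 90
```

```text
t 4.25 pos [ 0.6897 -0.0015  0.09  ] jaw -90.0 q6 1.4 q5 1.15 open 0.467 F [0.8 1.  5.3]
toolaxes [[0.002, -0.0, -1.0], [-0.0, -1.0, 0.0], [-1.0, 0.0, -0.002]]
delta [0.2  0.04 0.14] roll units -0.0
```

The grip sits at about 89 mm, right at the shoulder, so I'll open, go a little lower and grip again.

apply_moves(deltas=[{"delta_pos": [0, 0, 0], "roll": 0}, {"delta_pos": [0, 0, 0], "roll": 0}, {"delta_pos": [0, 0, 0], "roll": 0}, {"delta_pos": [0.1, 0.02, 0.06], "roll": 0}, {"delta_pos": [0.2, 0.03, 0.1], "roll": 0}, {"delta_pos": [0.2, 0.03, 0.1], "roll": 0}, {"delta_pos": [0.2, 0.03, 0.1], "roll": 0}, {"delta_pos": [0.2, 0.03, 0.1], "roll": 0}], hand=0.6)

```text
time_s: 5.05
eef_pos: [0.6863, -0.0023, 0.0838]
eef_rot: [-0.0, 0.707, -0.0, -0.707]
wrist_force: [-0.0, 0.2, 0.0]
opening: 0.8
```

```bash
python3 mv.py 0.6862 -0.0025 0.084 90
python3 - <<'E'
from h import *
p,d=ctrl.camera("scene"); cv2.imwrite("pics/s2.png",cv2.resize(p[100:300,100:340,::-1],None,fx=3,fy=3))
W=world("scene",d); r=ctrl.silhouettes("scene","lavender_bottle")[0]; P=W[r['mask']]; P=P[(P[:,2]>.01)&(P[:,2]<.06)]
from scipy.optimize import least_squares
s=least_squares(lambda c:np.hypot(P[:,0]-c[0],P[:,1]-c[1])-.021,P[:,:2].mean(0)-.01,loss='soft_l1',f_scale=.002); print(r['p'],len(P),s.x)
E
python3 mv.py 0.6862 -0.0025 0.084 90
```

```text
t 5.05 pos [ 0.6863 -0.0023  0.0838] jaw -90.0 q6 1.4 q5 1.14 open 0.8 F [-0.   0.2  0. ]
toolaxes [[0.0, -0.0, -1.0], [-0.0, -1.0, 0.0], [-1.0, 0.0, -0.0]]
delta [-0.01  0.01  0.  ] roll units -0.0
0.64 321 [ 0.68655225 -0.00216244]
t 5.15 pos [ 0.6864 -0.0023  0.0839] jaw -90.0 q6 1.4 q5 1.14 open 0.801 F [-1.  -0.  -0.3]
toolaxes [[0.0, -0.0, -1.0], [-0.0, -1.0, 0.0], [-1.0, 0.0, -0.0]]
delta [-0.    0.01  0.01] roll units -0.0
```

View pics/s2.png

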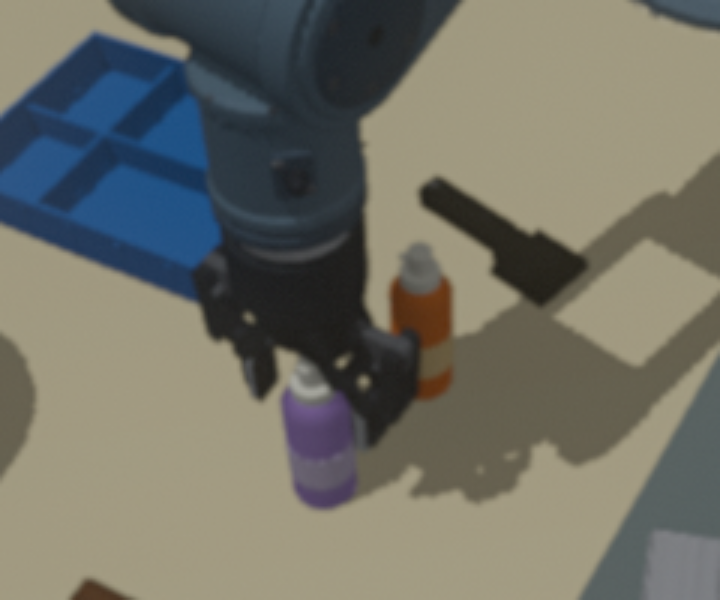

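The lavender bottle is centred between the open fingers in the enlarged view: bottle at (320,440), finger tips at (262,390) and (372,440). It is still at (0.6866, -0.0022) and the TCP is at 83.9 mm. Gripping now, then a small lift.

apply_moves(deltas=[{"delta_pos": [0, 0, 0], "roll": 0}, {"delta_pos": [0, 0, 0], "roll": 0}, {"delta_pos": [0, 0, 0], "roll": 0}, {"delta_pos": [0, 0, 0], "roll": 0}, {"delta_pos": [0, 0, 0], "roll": 0}, {"delta_pos": [0, 0, 0], "roll": 0}, {"delta_pos": [0, 0, 0], "roll": 0}], hand=-1)

```text
time_s: 5.85
eef_pos: [0.6867, -0.0022, 0.0843]
eef_rot: [-0.0, 0.707, -0.0, -0.707]
wrist_force: [-0.6, 0.9, 4.6]
opening: 0.467
```

apply_moves(deltas=[{"delta_pos": [-0.3, 0, 0], "roll": 0}, {"delta_pos": [-0.8, 0, 0], "roll": 0}, {"delta_pos": [-1.5, 0, 0], "roll": 0}, {"delta_pos": [-2.3, 0, 0], "roll": 0}, {"delta_pos": [-3.1, 0, 0], "roll": 0}, {"delta_pos": [-3.6, 0, 0], "roll": 0}, {"delta_pos": [-3.6, 0, 0], "roll": 0}, {"delta_pos": [-3.6, 0, 0], "roll": 0}])

```text
time_s: 6.65
eef_pos: [0.6861, -0.0023, 0.1739]
eef_rot: [-0.0, 0.707, -0.0, -0.707]
wrist_force: [-0.8, -0.4, -1.2]
opening: 0.47
```

```bash
python3 mv.py 0.5668 -0.3626 0.174 -86.2
python3 - <<'E'
from h import *
p,d=ctrl.camera("scene"); cv2.imwrite("pics/s3.png",cv2.resize(p[100:300,100:340,::-1],None,fx=3,fy=3))
E
```

```text
t 6.65 pos [ 0.6861 -0.0023  0.1739] jaw -90.0 q6 1.4 q5 1.29 open 0.47 F [-0.8 -0.4 -1.2]
toolaxes [[0.0, -0.0, -1.0], [-0.0, -1.0, 0.0], [-1.0, 0.0, -0.0]]
delta [-0.   14.42  4.77] roll units -0.64
```

View pics/s3.png

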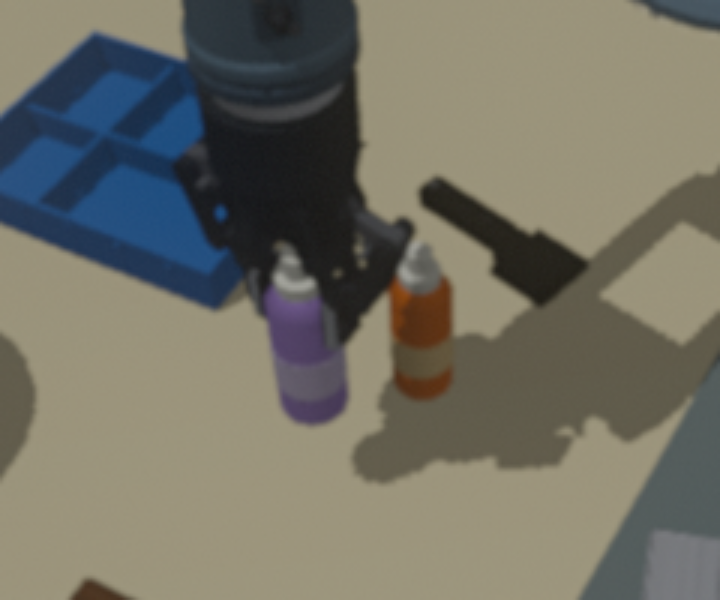

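apply_moves(deltas=[{"delta_pos": [0, 0.5, 0.17], "roll": 0}, {"delta_pos": [0, 1.4, 0.46], "roll": -0.1}, {"delta_pos": [0, 2.7, 0.9], "roll": -0.1}, {"delta_pos": [0, 4.2, 1.4], "roll": -0.2}, {"delta_pos": [0, 5.8, 1.9], "roll": -0.3}, {"delta_pos": [0, 7.4, 2.45], "roll": -0.3}, {"delta_pos": [0, 9, 3], "roll": -0.4}, {"delta_pos": [0, 10.6, 3.5], "roll": -0.5}, {"delta_pos": [0, 12.2, 4.05], "roll": -0.6}, {"delta_pos": [0, 13.4, 4.45], "roll": -0.6}, {"delta_pos": [0, 14.1, 4.67], "roll": -0.64}, {"delta_pos": [0, 14.42, 4.77], "roll": -0.64}])

```text
time_s: 7.9
eef_pos: [0.5655, -0.3644, 0.1729]
eef_rot: [-0.022, -0.706, -0.023, 0.707]
wrist_force: [0.6, -0.1, -1.9]
opening: 0.464
```

apply_moves(deltas=[{"delta_pos": [0, 0, 0], "roll": 0}, {"delta_pos": [0, 0, 0], "roll": 0}, {"delta_pos": [0, 0, 0], "roll": 0}])

```text
time_s: 8.2
eef_pos: [0.5675, -0.361, 0.1737]
eef_rot: [-0.024, -0.707, -0.024, 0.707]
wrist_force: [0.5, -0.2, -2.1]
opening: 0.468
```

```bash
python3 mv.py 0.5668 -0.3626 0.09 -86.2
python3 - <<'E'
from h import *
p,d=ctrl.camera("top"); cv2.imwrite("pics/t3.png",p[:,:,::-1])
p,d=ctrl.camera("scene"); cv2.imwrite("pics/s4.png",cv2.resize(p[50:250,40:280,::-1],None,fx=3,fy=3))
E
```

```text
t 8.2 pos [ 0.5675 -0.361   0.1737] jaw -86.1 q6 0.76 q5 1.28 open 0.468 F [ 0.5 -0.2 -2.1]
toolaxes [[-0.0, 0.001, -1.0], [0.068, -0.998, -0.001], [-0.998, -0.068, 0.0]]
delta [3.35 0.06 0.03] roll units 0.02
```

View pics/s4.png

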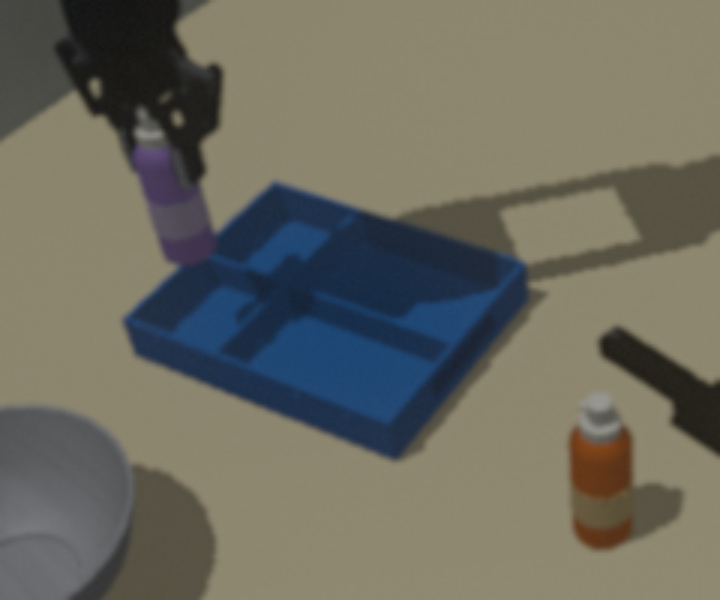

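View pics/t3.png

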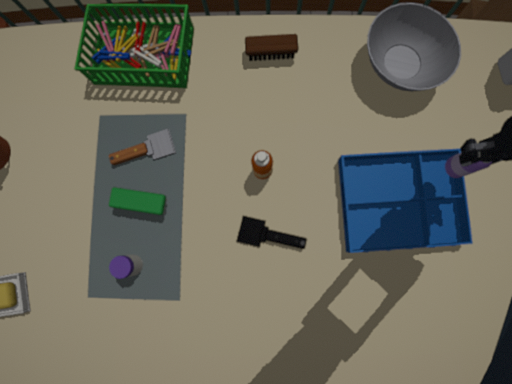

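apply_moves(deltas=[{"delta_pos": [0.3, 0.06, 0.03], "roll": 0}, {"delta_pos": [0.8, 0.06, 0.03], "roll": 0}, {"delta_pos": [1.4, 0.06, 0.03], "roll": 0}, {"delta_pos": [2, 0.06, 0.03], "roll": 0}, {"delta_pos": [2.6, 0.06, 0.03], "roll": 0}, {"delta_pos": [3.05, 0.06, 0.03], "roll": 0}, {"delta_pos": [3.25, 0.06, 0.03], "roll": 0}, {"delta_pos": [3.35, 0.06, 0.03], "roll": 0}, {"delta_pos": [3.4, 0.06, 0.03], "roll": 0}, {"delta_pos": [3.4, 0.06, 0.03], "roll": 0}, {"delta_pos": [3.4, 0.06, 0.03], "roll": 0}])

```text
time_s: 9.4
eef_pos: [0.5666, -0.3646, 0.0896]
eef_rot: [0.024, 0.707, 0.023, -0.706]
wrist_force: [-0.5, 0.1, -1.9]
opening: 0.469
```

```bash
python3 mv.py 0.5668 -0.3626 0.088 -86.2
python3 - <<'E'
from h import *
p,d=ctrl.camera("scene"); cv2.imwrite("pics/s5.png",cv2.resize(p[50:250,40:280,::-1],None,fx=3,fy=3))
E
```

```text
t 9.4 pos [ 0.5666 -0.3646  0.0896] jaw -86.2 q6 0.76 q5 1.13 open 0.469 F [-0.5  0.1 -1.9]
toolaxes [[0.001, -0.001, -1.0], [0.067, -0.998, 0.001], [-0.998, -0.067, -0.001]]
delta [ 0.06 -0.08 -0.01] roll units 0.0
```

View pics/s5.png

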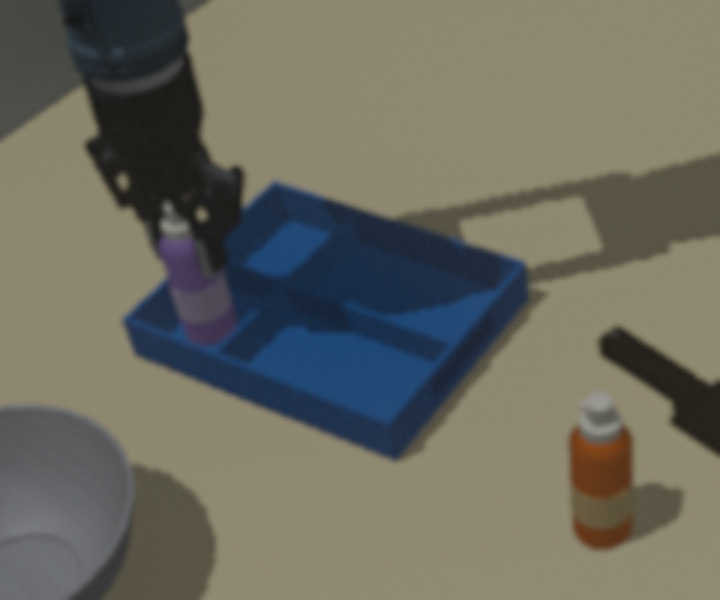

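The bottle is in the far short bay at (205,310), upright and just above the floor. Lower the last millimetre and release.

apply_moves(deltas=[{"delta_pos": [0.04, -0.03, 0], "roll": 0}, {"delta_pos": [0.07, -0.05, 0], "roll": 0}, {"delta_pos": [0.07, -0.05, 0], "roll": 0}, {"delta_pos": [0.07, -0.05, 0], "roll": 0}])

```text
time_s: 9.85
eef_pos: [0.5667, -0.3636, 0.0882]
eef_rot: [0.024, 0.707, 0.023, -0.706]
wrist_force: [-1.2, 0.3, 5.7]
opening: 0.47
```

apply_moves(deltas=[{"delta_pos": [0, 0, 0], "roll": 0}, {"delta_pos": [0, 0, 0], "roll": 0}, {"delta_pos": [0, 0, 0], "roll": 0}, {"delta_pos": [0, 0, 0], "roll": 0}, {"delta_pos": [-0.2, 0, 0], "roll": 0}, {"delta_pos": [-0.7, 0, 0], "roll": 0}, {"delta_pos": [-1.5, 0, 0], "roll": 0}, {"delta_pos": [-2.5, 0, 0], "roll": 0}, {"delta_pos": [-3.7, 0, 0], "roll": 0}, {"delta_pos": [-4.5, 0, 0], "roll": 0}, {"delta_pos": [-4.5, 0, 0], "roll": 0}, {"delta_pos": [-4.5, 0, 0], "roll": 0}], hand=0.6)

```text
time_s: 11.05
eef_pos: [0.5664, -0.3632, 0.2005]
eef_rot: [0.024, 0.707, 0.023, -0.706]
wrist_force: [0.2, -0.5, -0.8]
opening: 0.803
```

```bash
python3 mv.py 0.3775 0.2775 0.18
python3 - <<'E'
from h import *
p,d=ctrl.camera("scene"); cv2.imwrite("pics/s6.png",p[:,:,::-1])
W=world("scene",d)
for r in ctrl.silhouettes("scene","lavender_bottle")[:2]:
  P=W[r['mask']]; print(r['p'],r['at'],np.nanpercentile(P,[3,50,97],0).round(3).tolist())
r=ctrl.silhouettes("scene","caddy")[0]; P=W[cv2.dilate(r['mask'].astype(np.uint8),np.ones((5,5)))>0]; P=P[(P[:,2]>.034)&(P[:,2]<.046)]
print(r['p'],cv2.minAreaRect(P[:,:2].astype(np.float32)*1000))
E
```

```text
t 11.05 pos [ 0.5664 -0.3632  0.2005] jaw -86.2 q6 0.76 q5 1.32 open 0.803 F [ 0.2 -0.5 -0.8]
toolaxes [[0.001, -0.001, -1.0], [0.067, -0.998, 0.001], [-0.998, -0.067, -0.001]]
delta [  0.78 -26.07   5.83] roll units 0.0
0.61 [103.5, 143.3] [[0.557, -0.369, 0.015], [0.577, -0.351, 0.074], [0.588, -0.342, 0.128]]
0.91 ((513.8104248046875, -284.0835266113281), (200.3628692626953, 255.8424072265625), 3.6156132221221924)
```

View pics/s6.png

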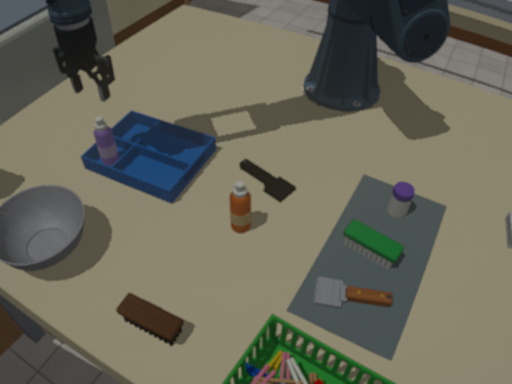

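Lavender bottle stands in the far short bay at (106,142) and the caddy has not moved. Now over to the tub.

apply_moves(deltas=[{"delta_pos": [0, -0.9, 0.2], "roll": 0}, {"delta_pos": [0, -2.5, 0.56], "roll": 0}, {"delta_pos": [0, -4.4, 1], "roll": 0}, {"delta_pos": [0, -6.3, 1.4], "roll": 0}, {"delta_pos": [0, -8.2, 1.83], "roll": 0}, {"delta_pos": [0, -10.1, 2.26], "roll": 0}, {"delta_pos": [0, -12, 2.68], "roll": 0}, {"delta_pos": [0, -13.9, 3.1], "roll": 0}, {"delta_pos": [0, -15.8, 3.53], "roll": 0}, {"delta_pos": [0, -17.7, 3.96], "roll": 0}, {"delta_pos": [0, -19.6, 4.38], "roll": 0}, {"delta_pos": [0, -21.5, 4.8], "roll": 0}], hand=1)

```text
time_s: 12.4
eef_pos: [0.4091, 0.1669, 0.1987]
eef_rot: [-0.023, -0.706, -0.023, 0.707]
wrist_force: [0.7, 0.6, 0.1]
opening: 0.994
```

```bash
python3 mv.py 0.3776 0.2775 0.18 -86.2
```

```text
t 12.4 pos [0.4091 0.1669 0.1987] jaw -86.2 q6 1.62 q5 1.23 open 0.994 F [0.7 0.6 0.1]
toolaxes [[-0.001, -0.0, -1.0], [0.066, -0.998, -0.0], [-0.998, -0.066, 0.001]]
delta [ 0.75 -4.5   0.96] roll units -0.0
```

apply_moves(deltas=[{"delta_pos": [0.1, -1.5, 0.33], "roll": 0}, {"delta_pos": [0.4, -2.9, 0.65], "roll": 0}, {"delta_pos": [0.7, -3.9, 0.88], "roll": 0}, {"delta_pos": [1.2, -4.4, 1], "roll": 0}, {"delta_pos": [2, -4.57, 1.03], "roll": 0}, {"delta_pos": [2.8, -4.57, 1.03], "roll": 0}, {"delta_pos": [2.8, -4.57, 1.03], "roll": 0}, {"delta_pos": [2.8, -4.57, 1.03], "roll": 0}])

```text
time_s: 13.2
eef_pos: [0.377, 0.2769, 0.1289]
eef_rot: [-0.024, -0.706, -0.023, 0.707]
wrist_force: [0.0, 0.3, 0.7]
opening: 1.0
```

```bash
python3 mv.py 0.3776 0.2775 0.057 -86.2;  python3 - <<'E'
from h import *
p,d=ctrl.camera("scene"); cv2.imwrite("pics/s7.png",p[:,:,::-1])
E
```

```text
t 13.2 pos [0.377  0.2769 0.1289] jaw -86.2 q6 1.88 q5 1.08 open 1.0 F [0.  0.3 0.7]
toolaxes [[-0.002, -0.001, -1.0], [0.066, -0.998, 0.001], [-0.998, -0.066, 0.002]]
delta [ 2.87 -0.02 -0.03] roll units -0.0
```

View pics/s7.png

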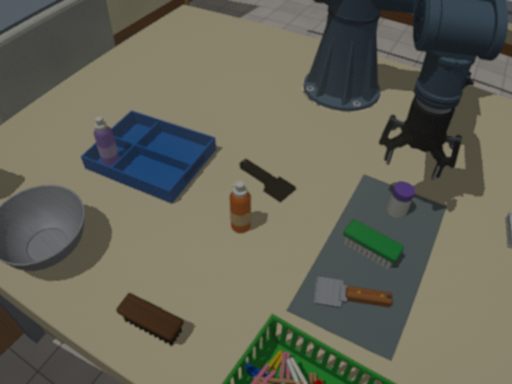

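Gripper above the tub (tub at (402,198), fingers at (387,150) and (448,168)). Lower and grip.

apply_moves(deltas=[{"delta_pos": [0.6, -0.02, -0.03], "roll": 0}, {"delta_pos": [1.3, -0.02, -0.03], "roll": 0}, {"delta_pos": [2, -0.02, -0.03], "roll": 0}, {"delta_pos": [2.5, -0.02, -0.03], "roll": 0}, {"delta_pos": [2.8, -0.02, -0.03], "roll": 0}, {"delta_pos": [2.87, -0.02, -0.03], "roll": 0}, {"delta_pos": [2.87, -0.02, -0.03], "roll": 0}, {"delta_pos": [2.87, -0.02, -0.03], "roll": 0}])

```text
time_s: 14.05
eef_pos: [0.3786, 0.2784, 0.0585]
eef_rot: [0.023, 0.707, 0.024, -0.706]
wrist_force: [0.0, 1.3, 0.3]
opening: 0.999
```

apply_moves(deltas=[{"delta_pos": [0, 0, 0], "roll": 0}, {"delta_pos": [0, 0, 0], "roll": 0}, {"delta_pos": [0, 0, 0], "roll": 0}, {"delta_pos": [0, 0, 0], "roll": 0}, {"delta_pos": [0, 0, 0], "roll": 0}, {"delta_pos": [0, 0, 0], "roll": 0}, {"delta_pos": [0, 0, 0], "roll": 0}, {"delta_pos": [0, 0, 0], "roll": 0}], hand=-1)

```text
time_s: 14.85
eef_pos: [0.3784, 0.2783, 0.0583]
eef_rot: [0.023, 0.707, 0.024, -0.706]
wrist_force: [-1.5, -0.0, 4.7]
opening: 0.495
```

apply_moves(deltas=[{"delta_pos": [-0.3, 0, 0], "roll": 0}, {"delta_pos": [-0.8, 0, 0], "roll": 0}, {"delta_pos": [-1.6, 0, 0], "roll": 0}, {"delta_pos": [-2.4, 0, 0], "roll": 0}, {"delta_pos": [-3.2, 0, 0], "roll": 0}, {"delta_pos": [-4, 0, 0], "roll": 0}, {"delta_pos": [-4.5, 0, 0], "roll": 0}, {"delta_pos": [-4.5, 0, 0], "roll": 0}, {"delta_pos": [-4.5, 0, 0], "roll": 0}])

```text
time_s: 15.75
eef_pos: [0.3778, 0.278, 0.1701]
eef_rot: [-0.024, -0.707, -0.024, 0.707]
wrist_force: [0.6, 0.3, -0.9]
opening: 0.501
```

```bash
python3 mv.py 0.471 -0.369 0.17 -86.2;  python3 - <<'E'
from h import *
p,d=ctrl.camera("scene"); cv2.imwrite("pics/s8.png",p[:,:,::-1])
E
```

```text
t 15.75 pos [0.3778 0.278  0.1701] jaw -86.2 q6 1.88 q5 1.17 open 0.501 F [ 0.6  0.3 -0.9]
toolaxes [[-0.0, -0.0, -1.0], [0.067, -0.998, 0.0], [-0.998, -0.067, 0.0]]
delta [ 0.   26.07 -2.  ] roll units 0.0
```

View pics/s8.png

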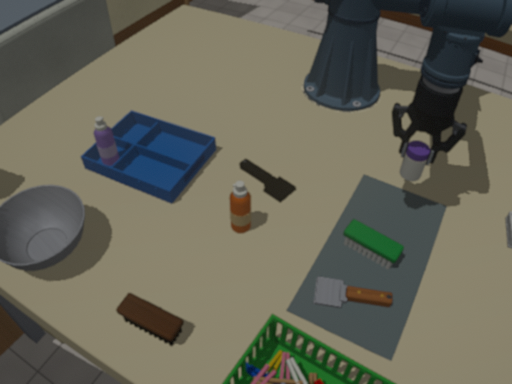

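Tub is held upright at (415,162). Carry it to the near short bay.

apply_moves(deltas=[{"delta_pos": [0, 0.5, -0.04], "roll": 0}, {"delta_pos": [0, 1.5, -0.12], "roll": 0}, {"delta_pos": [0, 3, -0.23], "roll": 0}, {"delta_pos": [0, 4.6, -0.35], "roll": 0}, {"delta_pos": [0, 6.2, -0.48], "roll": 0}, {"delta_pos": [0, 7.8, -0.6], "roll": 0}, {"delta_pos": [0, 9.4, -0.72], "roll": 0}, {"delta_pos": [0, 11, -0.84], "roll": 0}, {"delta_pos": [0, 12.6, -0.97], "roll": 0}, {"delta_pos": [0, 14.2, -1.1], "roll": 0}, {"delta_pos": [0, 15.8, -1.2], "roll": 0}, {"delta_pos": [0, 17.4, -1.33], "roll": 0}])

```text
time_s: 17.0
eef_pos: [0.439, -0.1557, 0.1693]
eef_rot: [-0.023, -0.706, -0.024, 0.707]
wrist_force: [1.3, 0.7, -2.2]
opening: 0.498
```

apply_moves(deltas=[{"delta_pos": [0, 1.6, -0.12], "roll": 0}, {"delta_pos": [0, 3.2, -0.25], "roll": 0}, {"delta_pos": [0, 4.8, -0.37], "roll": 0}, {"delta_pos": [0, 6.3, -0.48], "roll": 0}, {"delta_pos": [0, 7.5, -0.58], "roll": 0}, {"delta_pos": [0, 8.3, -0.64], "roll": 0}, {"delta_pos": [0, 8.67, -0.67], "roll": 0}, {"delta_pos": [0, 8.67, -0.67], "roll": 0}, {"delta_pos": [0, 8.67, -0.67], "roll": 0}, {"delta_pos": [0, 8.67, -0.67], "roll": 0}])

```text
time_s: 18.0
eef_pos: [0.4711, -0.3675, 0.17]
eef_rot: [-0.024, -0.706, -0.024, 0.707]
wrist_force: [0.2, -0.5, -1.7]
opening: 0.496
```

```bash
python3 mv.py 0.471 -0.369 0.063 -86.2;  python3 - <<'E'
from h import *
p,d=ctrl.camera("scene"); cv2.imwrite("pics/s9.png",cv2.resize(p[50:250,40:280,::-1],None,fx=3,fy=3))
E
```

```text
t 18.0 pos [ 0.4711 -0.3675  0.17  ] jaw -86.1 q6 0.64 q5 1.21 open 0.496 F [ 0.2 -0.5 -1.7]
toolaxes [[-0.001, 0.001, -1.0], [0.067, -0.998, -0.001], [-0.998, -0.067, 0.001]]
delta [4.28 0.06 0.  ] roll units 0.01
```

View pics/s9.png

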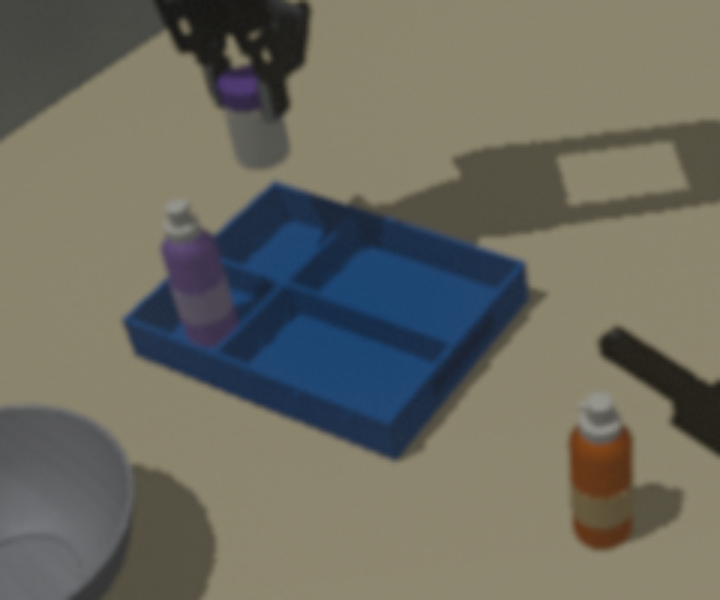

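apply_moves(deltas=[{"delta_pos": [0.3, 0.04, 0], "roll": 0}, {"delta_pos": [0.9, 0.04, 0], "roll": 0}, {"delta_pos": [1.6, 0.04, 0], "roll": 0}, {"delta_pos": [2.3, 0.04, 0], "roll": 0}, {"delta_pos": [3, 0.04, 0], "roll": 0}, {"delta_pos": [3.6, 0.04, 0], "roll": 0}, {"delta_pos": [4, 0.04, 0], "roll": 0}, {"delta_pos": [4.2, 0.04, 0], "roll": 0}, {"delta_pos": [4.26, 0.04, 0], "roll": 0}, {"delta_pos": [4.26, 0.04, 0], "roll": 0}, {"delta_pos": [4.26, 0.04, 0], "roll": 0}])

```text
time_s: 19.15
eef_pos: [0.4718, -0.3703, 0.0646]
eef_rot: [0.024, 0.707, 0.023, -0.706]
wrist_force: [0.5, -0.5, -1.3]
opening: 0.5
```

```bash
python3 mv.py 0.471 -0.369 0.062 -86.2;  python3 - <<'E'
from h import *
p,d=ctrl.camera("scene"); cv2.imwrite("pics/s10.png",cv2.resize(p[50:250,40:280,::-1],None,fx=3,fy=3))
E
```

```text
t 19.15 pos [ 0.4718 -0.3703  0.0646] jaw -86.2 q6 0.64 q5 1.02 open 0.5 F [ 0.5 -0.5 -1.3]
toolaxes [[0.001, -0.001, -1.0], [0.067, -0.998, 0.001], [-0.998, -0.067, -0.001]]
delta [ 0.1  -0.06  0.03] roll units 0.0
```

View pics/s10.png

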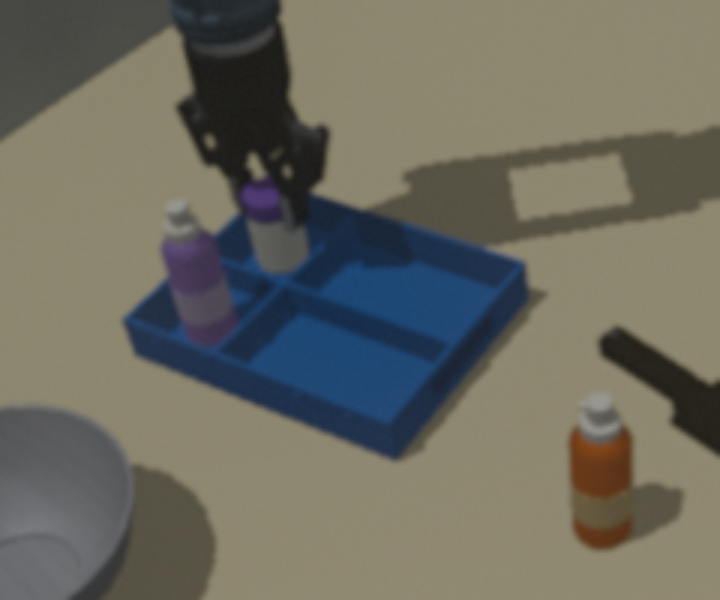

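apply_moves(deltas=[{"delta_pos": [0.04, 0, 0], "roll": 0}, {"delta_pos": [0.06, 0, 0], "roll": 0}, {"delta_pos": [0.06, 0, 0], "roll": 0}, {"delta_pos": [0.06, 0, 0], "roll": 0}, {"delta_pos": [0.06, 0, 0], "roll": 0}])

```text
time_s: 19.7
eef_pos: [0.4715, -0.3699, 0.0624]
eef_rot: [0.024, 0.707, 0.023, -0.707]
wrist_force: [-0.3, -0.3, -0.3]
opening: 0.497
```

apply_moves(deltas=[{"delta_pos": [0, 0, 0], "roll": 0}, {"delta_pos": [0, 0, 0], "roll": 0}, {"delta_pos": [0, 0, 0], "roll": 0}, {"delta_pos": [0, 0, 0], "roll": 0}, {"delta_pos": [-0.2, 0, 0], "roll": 0}, {"delta_pos": [-0.7, 0, 0], "roll": 0}, {"delta_pos": [-1.5, 0, 0], "roll": 0}, {"delta_pos": [-2.5, 0, 0], "roll": 0}, {"delta_pos": [-3.7, 0, 0], "roll": 0}, {"delta_pos": [-5, 0, 0], "roll": 0}, {"delta_pos": [-5, 0, 0], "roll": 0}, {"delta_pos": [-5, 0, 0], "roll": 0}], hand=0.4)

```text
time_s: 20.9
eef_pos: [0.4719, -0.3704, 0.1893]
eef_rot: [0.025, 0.707, 0.023, -0.706]
wrist_force: [0.2, 0.1, -1.0]
opening: 0.701
```

```bash
python3 mv.py 0.441 -0.0144 0.18 -12
python3 - <<'E'
from h import *
p,d=ctrl.camera("scene"); cv2.imwrite("pics/s11.png",p[:,:,::-1])
W=world("scene",d)
for n in("lavender_bottle","tub"):
 for r in ctrl.silhouettes("scene",n)[:1]:
  P=W[r['mask']]; print(n,r['p'],r['at'],np.nanpercentile(P,[3,50,97],0).round(3).tolist())
r=ctrl.silhouettes("scene","caddy")[0]; P=W[cv2.dilate(r['mask'].astype(np.uint8),np.ones((5,5)))>0]; P=P[(P[:,2]>.034)&(P[:,2]<.046)]
print(r['p'],cv2.minAreaRect(P[:,:2].astype(np.float32)*1000))
E
```

```text
t 20.9 pos [ 0.4719 -0.3704  0.1893] jaw -86.2 q6 0.64 q5 1.25 open 0.701 F [ 0.2  0.1 -1. ]
toolaxes [[0.002, -0.003, -1.0], [0.067, -0.998, 0.003], [-0.998, -0.067, -0.002]]
delta [  0.33 -14.29   0.29] roll units -12.36
lavender_bottle 0.91 [106.0, 143.3] [[0.555, -0.374, 0.01], [0.577, -0.351, 0.069], [0.589, -0.342, 0.128]]
tub 0.84 [131.6, 124.2] [[0.453, -0.383, 0.011], [0.481, -0.358, 0.055], [0.492, -0.348, 0.077]]
0.75 ((513.8275146484375, -283.68280029296875), (200.4960174560547, 254.33233642578125), 3.885640859603882)
```

View pics/s11.png

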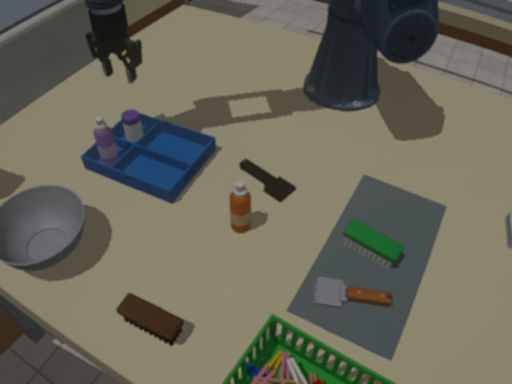

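Lavender bottle (106,143) and tub (132,124) stand in the two short bays. Next, a closer fit of the scraper's pose from the first pictures.

Run:
```python
from h import *
from scipy.optimize import minimize
poly=np.array([[-70,-12],[15,-12],[20,-28],[70,-28],[70,28],[20,28],[15,12],[-70,12]],np.float32)/1000
for cam in("top","scene"):
    W=world(cam,np.load(f"pics/{cam}0.npy")); m=np.load(f"pics/m_{cam}.npz")["black_scraper"]
    k=cv2.dilate(m.astype(np.uint8),np.ones((5,5)))>0
    P=W[k]; P=P[(P[:,2]>.0045)&(P[:,2]<.03)]
    # raster IoU-like: fit via rasterised occupancy
    g=1000.; 
    def cost(v):
        t=v[2]; ex=np.array([np.cos(t),np.sin(t)]); ey=np.array([-ex[1],ex[0]])
        L=np.stack([(P[:,:2]-v[:2])@ex,(P[:,:2]-v[:2])@ey],1).astype(np.float32)
        d=np.array([cv2.pointPolygonTest(poly*1000,(float(a*1000),float(b*1000)),True) for a,b in L])
        out=np.clip(-d,0,8)
        # extents coverage
        s=lambda x:np.percentile(x,[1.5,98.5])
        lx=s(L[:,0])*1000; bl=L[L[:,0]>.025]; ly=s(bl[:,1])*1000; hd=L[L[:,0]<.01]; hy=s(hd[:,1])*1000
        return out.mean()*10+ .05*((lx.sum())**2+(ly.sum())**2+(hy.sum())**2)
    r=minimize(cost,[.441,-.0144,np.radians(78)],method='Nelder-Mead',options=dict(initial_simplex=[[.441,-.0144,1.36],[.445,-.0144,1.36],[.441,-.01,1.36],[.441,-.0144,1.42]]))
    print(cam,r.x[:2].round(4),np.degrees(r.x[2]).round(2),r.fun)
    M=W[k];
```

```text
top [ 0.4406 -0.0141] 77.55 0.10301054310263823
scene [ 0.4418 -0.0112] 77.34 0.5778289226744643
```

apply_moves(deltas=[{"delta_pos": [0, -0.7, 0.01], "roll": -0.6}, {"delta_pos": [0, -2, 0.05], "roll": -1.8}, {"delta_pos": [0, -3.5, 0.07], "roll": -3.1}, {"delta_pos": [0, -5, 0.1], "roll": -4.4}, {"delta_pos": [0, -6.5, 0.12], "roll": -5.7}, {"delta_pos": [0, -8, 0.15], "roll": -7}, {"delta_pos": [0, -9.5, 0.2], "roll": -8.3}, {"delta_pos": [0, -11, 0.22], "roll": -9.6}, {"delta_pos": [0.2, -12.4, 0.25], "roll": -10.8}, {"delta_pos": [0.6, -13.5, 0.28], "roll": -11.8}, {"delta_pos": [1, -14.1, 0.29], "roll": -12.27}, {"delta_pos": [1.4, -14.1, 0.29], "roll": -12.27}], hand=0.2)

```text
time_s: 22.3
eef_pos: [0.4397, -0.0167, 0.1511]
eef_rot: [-0.443, -0.551, -0.444, 0.551]
wrist_force: [0.9, 0.1, -0.4]
opening: 0.603
```

apply_moves(deltas=[{"delta_pos": [0, 0, 0], "roll": 0}, {"delta_pos": [0, 0, 0], "roll": 0}, {"delta_pos": [0, 0, 0], "roll": 0}])

```text
time_s: 22.6
eef_pos: [0.4411, -0.0195, 0.1526]
eef_rot: [0.442, 0.552, 0.442, -0.552]
wrist_force: [0.1, -0.1, -0.1]
opening: 0.6
```

```bash
python3 mv.py 0.4399 -0.0179 0.022 -12.5
python3 - <<'E'
from h import *
p,d=ctrl.camera("scene"); cv2.imwrite("pics/s12.png",cv2.resize(p[50:250,140:380,::-1],None,fx=3,fy=3))
E
```

```text
t 22.6 pos [ 0.4411 -0.0195  0.1526] jaw -12.7 q6 -0.09 q5 1.12 open 0.6 F [ 0.1 -0.1 -0.1]
toolaxes [[0.0, -0.0, -1.0], [0.976, -0.219, 0.001], [-0.219, -0.976, 0.0]]
delta [ 5.22 -0.07 -0.05] roll units -0.03
```

View pics/s12.png

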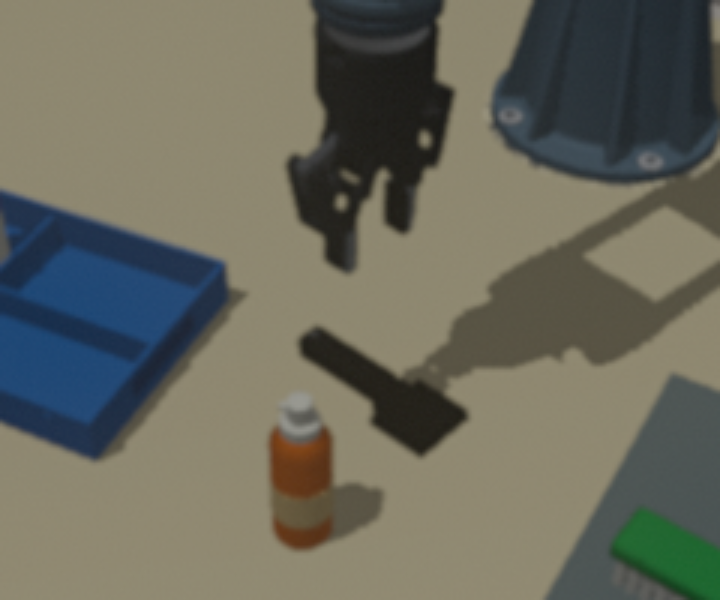

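apply_moves(deltas=[{"delta_pos": [0.5, -0.07, -0.05], "roll": 0}, {"delta_pos": [1.4, -0.07, -0.05], "roll": 0}, {"delta_pos": [2.4, -0.07, -0.05], "roll": 0}, {"delta_pos": [3.4, -0.07, -0.05], "roll": 0}, {"delta_pos": [4.2, -0.07, -0.05], "roll": 0}, {"delta_pos": [4.7, -0.07, -0.05], "roll": 0}, {"delta_pos": [5, -0.07, -0.05], "roll": 0}, {"delta_pos": [5.15, -0.07, -0.05], "roll": 0}, {"delta_pos": [5.15, -0.07, -0.05], "roll": 0}, {"delta_pos": [5.15, -0.07, -0.05], "roll": 0}, {"delta_pos": [5.15, -0.07, -0.05], "roll": 0}])

```text
time_s: 23.75
eef_pos: [0.4399, -0.0172, 0.0243]
eef_rot: [0.443, 0.552, 0.442, -0.551]
wrist_force: [0.3, -0.1, -0.6]
opening: 0.597
```

```bash
python3 mv.py 0.4399 -0.0179 0.0225 -12.5
python3 - <<'E'
from h import *
p,d=ctrl.camera("scene"); cv2.imwrite("pics/s13.png",cv2.resize(p[50:250,140:380,::-1],None,fx=3,fy=3))
E
```

```text
t 23.75 pos [ 0.4399 -0.0172  0.0243] jaw -12.6 q6 -0.09 q5 0.82 open 0.597 F [ 0.3 -0.1 -0.6]
toolaxes [[0.002, -0.0, -1.0], [0.976, -0.218, 0.002], [-0.218, -0.976, 0.0]]
delta [0.07 0.01 0.03] roll units -0.01
```

View pics/s13.png

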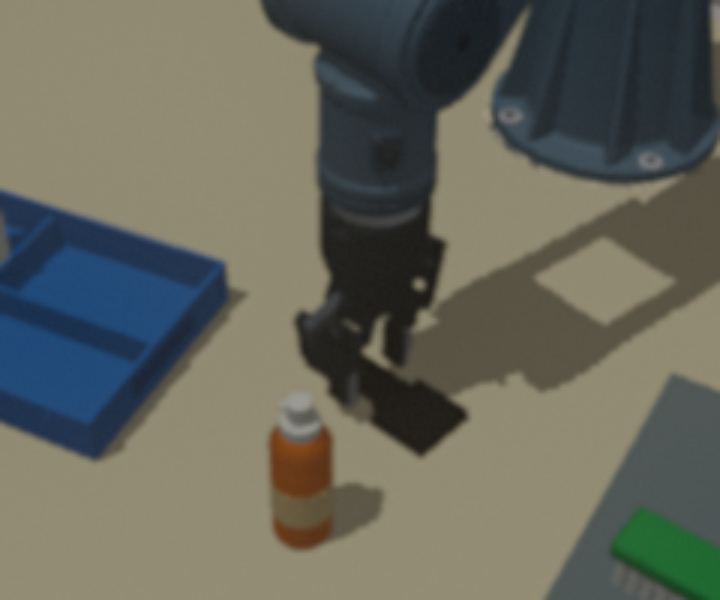

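apply_moves(deltas=[{"delta_pos": [0.06, 0, 0], "roll": 0}, {"delta_pos": [0.06, 0, 0], "roll": 0}, {"delta_pos": [0.06, 0, 0], "roll": 0}, {"delta_pos": [0.06, 0, 0], "roll": 0}, {"delta_pos": [0.06, 0, 0], "roll": 0}, {"delta_pos": [0.06, 0, 0], "roll": 0}, {"delta_pos": [0.06, 0, 0], "roll": 0}, {"delta_pos": [0.06, 0, 0], "roll": 0}], hand=-1)

```text
time_s: 24.6
eef_pos: [0.4396, -0.0171, 0.0224]
eef_rot: [0.442, 0.552, 0.442, -0.552]
wrist_force: [-0.8, 0.7, 6.0]
opening: 0.263
```

apply_moves(deltas=[{"delta_pos": [-0.3, 0, 0], "roll": 0}, {"delta_pos": [-0.8, 0, 0], "roll": 0}, {"delta_pos": [-1.6, 0, 0], "roll": 0}, {"delta_pos": [-2.4, 0, 0], "roll": 0}, {"delta_pos": [-3.2, 0, 0], "roll": 0}, {"delta_pos": [-3.8, 0, 0], "roll": 0}, {"delta_pos": [-4, 0, 0], "roll": 0}, {"delta_pos": [-4, 0, 0], "roll": 0}, {"delta_pos": [-4, 0, 0], "roll": 0}])

```text
time_s: 25.5
eef_pos: [0.4388, -0.0169, 0.1216]
eef_rot: [-0.442, -0.552, -0.442, 0.552]
wrist_force: [-1.0, -0.0, -0.2]
opening: 0.271
```

```bash
python3 mv.py 0.559 -0.245 0.12 3.8
python3 - <<'E'
from h import *
p,d=ctrl.camera("scene"); cv2.imwrite("pics/s14.png",cv2.resize(p[50:250,140:380,::-1],None,fx=3,fy=3))
E
```

```text
t 25.5 pos [ 0.4388 -0.0169  0.1216] jaw -12.6 q6 -0.09 q5 1.05 open 0.271 F [-1.  -0.  -0.2]
toolaxes [[-0.001, 0.0, -1.0], [0.976, -0.218, -0.001], [-0.218, -0.976, -0.0]]
delta [0.06 6.68 7.86] roll units -2.73
```

View pics/s14.png

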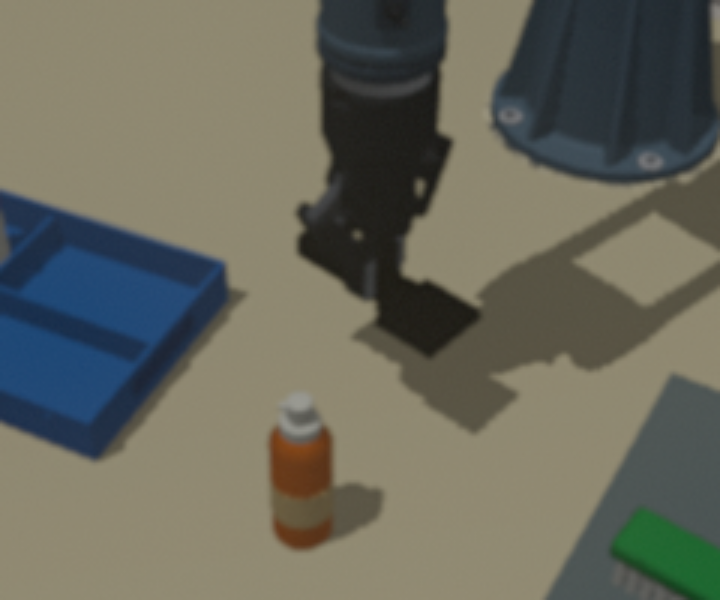

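The scraper is gripped on the handle with its blade level at (430,318). Carry it to the far long bay.

apply_moves(deltas=[{"delta_pos": [0, 0.3, 0.4], "roll": 0}, {"delta_pos": [0, 0.9, 1.1], "roll": -0.3}, {"delta_pos": [0, 1.6, 1.9], "roll": -0.6}, {"delta_pos": [0, 2.4, 2.8], "roll": -1}, {"delta_pos": [0, 3.2, 3.7], "roll": -1.3}, {"delta_pos": [0, 4, 4.7], "roll": -1.7}, {"delta_pos": [0, 4.8, 5.7], "roll": -2}, {"delta_pos": [0, 5.6, 6.6], "roll": -2.4}, {"delta_pos": [0, 6.3, 7.4], "roll": -2.6}, {"delta_pos": [0, 6.68, 7.83], "roll": -2.73}, {"delta_pos": [0, 6.68, 7.83], "roll": -2.73}, {"delta_pos": [0, 6.68, 7.83], "roll": -2.73}])

```text
time_s: 26.75
eef_pos: [0.5589, -0.2444, 0.1209]
eef_rot: [0.515, 0.483, 0.517, -0.483]
wrist_force: [0.1, 0.5, -1.6]
opening: 0.266
```

```bash
python3 mv.py 0.559 -0.2442 0.028 3.8
python3 - <<'E'
from h import *
p,d=ctrl.camera("scene"); cv2.imwrite("pics/s15.png",cv2.resize(p[50:250,40:280,::-1],None,fx=3,fy=3))
W=world("scene",d)
for r in ctrl.silhouettes("scene","black_scraper")[:1]:
  P=W[r['mask']]; P=P[~np.isnan(P[:,0])]; print(r['p'],r['at'],np.nanpercentile(P,[3,50,97],0).round(3).tolist())
  for a in np.arange(-.26,-.15,.02):
    s=P[(P[:,1]>a)&(P[:,1]<a+.02)&(P[:,2]<.13)]
    if len(s): print(a.round(2),len(s),np.median(s,0).round(4))
E
```

```text
t 26.75 pos [ 0.5589 -0.2444  0.1209] jaw 3.8 q6 -0.67 q5 1.13 open 0.266 F [ 0.1  0.5 -1.6]
toolaxes [[-0.002, 0.001, -1.0], [0.998, 0.065, -0.002], [0.065, -0.998, -0.001]]
delta [ 3.71  0.01 -0.  ] roll units -0.01
0.71 [155.6, 145.1] [[0.518, -0.306, 0.031], [0.561, -0.207, 0.108], [0.584, -0.172, 0.119]]
-0.26 12 [ 0.5542 -0.2431  0.1183]
-0.24 109 [ 0.5603 -0.2269  0.1129]
-0.22 198 [ 0.5598 -0.2113  0.1077]
-0.2 192 [ 0.5591 -0.1894  0.1074]
-0.18 126 [ 0.5588 -0.1743  0.1056]
```

View pics/s15.png

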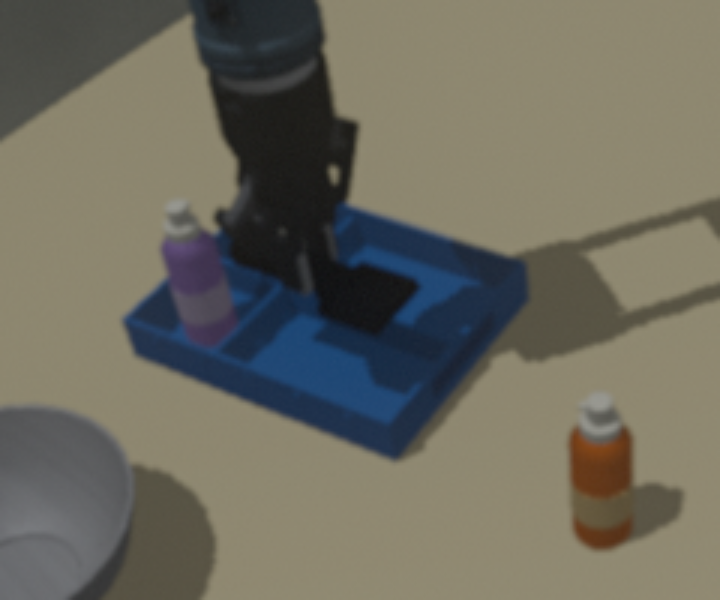

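apply_moves(deltas=[{"delta_pos": [0.3, 0, 0], "roll": 0}, {"delta_pos": [0.8, 0, 0], "roll": 0}, {"delta_pos": [1.4, 0, 0], "roll": 0}, {"delta_pos": [2, 0, 0], "roll": 0}, {"delta_pos": [2.6, 0, 0], "roll": 0}, {"delta_pos": [3.1, 0, 0], "roll": 0}, {"delta_pos": [3.4, 0, 0], "roll": 0}, {"delta_pos": [3.6, 0, 0], "roll": 0}, {"delta_pos": [3.68, 0, 0], "roll": 0}, {"delta_pos": [3.74, 0, 0], "roll": 0}, {"delta_pos": [3.74, 0, 0], "roll": 0}, {"delta_pos": [3.74, 0, 0], "roll": 0}])

```text
time_s: 28.05
eef_pos: [0.56, -0.2446, 0.0291]
eef_rot: [0.517, 0.483, 0.516, -0.483]
wrist_force: [-0.2, 0.9, -0.0]
opening: 0.26
```

```bash
python3 mv.py 0.559 -0.2442 0.0265 3.8
python3 - <<'E'
from h import *
p,d=ctrl.camera("scene"); cv2.imwrite("pics/s16.png",cv2.resize(p[50:250,40:280,::-1],None,fx=3,fy=3))
W=world("scene",d)
for r in ctrl.silhouettes("scene","black_scraper")[:1]:
  P=W[r['mask']]; P=P[~np.isnan(P[:,0])]; print(r['p'],r['at'],np.nanpercentile(P,[3,50,97],0).round(3).tolist())
  for a in np.arange(-.26,-.15,.02):
    s=P[(P[:,1]>a)&(P[:,1]<a+.02)&(P[:,2]<.13)]
    if len(s): print(a.round(2),len(s),np.median(s,0).round(4))
E
```

```text
t 28.05 pos [ 0.56   -0.2446  0.0291] jaw 3.8 q6 -0.67 q5 0.97 open 0.26 F [-0.2  0.9 -0. ]
toolaxes [[0.001, -0.001, -1.0], [0.998, 0.066, 0.001], [0.066, -0.998, 0.001]]
delta [ 0.1  -0.04 -0.02] roll units 0.0
0.83 [162.6, 175.4] [[0.532, -0.298, 0.012], [0.561, -0.212, 0.016], [0.581, -0.179, 0.028]]
-0.26 20 [ 0.5554 -0.2446  0.0278]
-0.24 110 [ 0.5607 -0.2276  0.0207]
-0.22 159 [ 0.5573 -0.2109  0.0157]
-0.2 153 [ 0.5567 -0.19    0.0151]
-0.18 24 [ 0.56   -0.1782  0.0153]
```

View pics/s16.png

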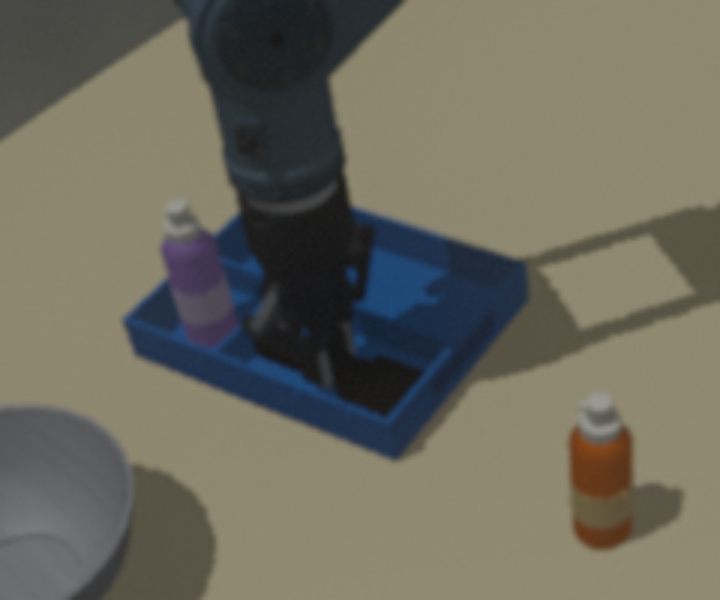

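apply_moves(deltas=[{"delta_pos": [0.04, 0, 0], "roll": 0}, {"delta_pos": [0.08, 0, 0], "roll": 0}, {"delta_pos": [0.08, 0, 0], "roll": 0}, {"delta_pos": [0.08, 0, 0], "roll": 0}, {"delta_pos": [0.08, 0, 0], "roll": 0}])

```text
time_s: 28.65
eef_pos: [0.5597, -0.2444, 0.0265]
eef_rot: [0.516, 0.483, 0.516, -0.483]
wrist_force: [-0.3, 0.3, -0.6]
opening: 0.262
```

apply_moves(deltas=[{"delta_pos": [0, 0, 0], "roll": 0}, {"delta_pos": [0, 0, 0], "roll": 0}, {"delta_pos": [0, 0, 0], "roll": 0}, {"delta_pos": [0, 0, 0], "roll": 0}, {"delta_pos": [-0.2, 0, 0], "roll": 0}, {"delta_pos": [-0.6, 0, 0], "roll": 0}, {"delta_pos": [-1.3, 0, 0], "roll": 0}, {"delta_pos": [-2.3, 0, 0], "roll": 0}, {"delta_pos": [-3.7, 0, 0], "roll": 0}, {"delta_pos": [-5.2, 0, 0], "roll": 0}, {"delta_pos": [-6.6, 0, 0], "roll": 0}, {"delta_pos": [-7, 0, 0], "roll": 0}], hand=-0.05)

```text
time_s: 29.85
eef_pos: [0.5618, -0.2457, 0.2076]
eef_rot: [0.52, 0.484, 0.513, -0.483]
wrist_force: [0.4, -1.0, 0.4]
opening: 0.473
```

```bash
python3 mv.py 0.5087 0.2617 0.19 -8.2
python3 - <<'E'
from h import *
p,d=ctrl.camera("scene"); cv2.imwrite("pics/s17.png",cv2.resize(p[50:250,40:280,::-1],None,fx=3,fy=3))
W=world("scene",d)
for r in ctrl.silhouettes("scene","black_scraper")[:1]:
  P=W[r['mask']]; P=P[~np.isnan(P[:,0])]; print(r['p'],r['at'],np.nanpercentile(P,[3,50,97],0).round(3).tolist())
  for a in np.arange(-.32,-.15,.02):
    s=P[(P[:,1]>a)&(P[:,1]<a+.02)&(P[:,2]<.13)]
    if len(s): print(a.round(2),len(s),np.median(s,0).round(4))
E
```

```text
t 29.85 pos [ 0.5618 -0.2457  0.2076] jaw 3.8 q6 -0.67 q5 1.28 open 0.473 F [ 0.4 -1.   0.4]
toolaxes [[0.007, -0.005, -1.0], [0.998, 0.067, 0.007], [0.067, -0.998, 0.006]]
delta [  0.59  -0.77 -20.4 ] roll units 2.0
0.91 [153.7, 173.1] [[0.534, -0.303, 0.01], [0.564, -0.229, 0.016], [0.577, -0.182, 0.027]]
-0.32 39 [ 0.5684 -0.3035  0.0244]
-0.3 92 [ 0.5703 -0.2897  0.0238]
-0.28 92 [ 0.5688 -0.27    0.0238]
-0.26 92 [ 0.5671 -0.2494  0.0238]
-0.24 119 [ 0.5633 -0.2286  0.0184]
-0.22 156 [ 0.557  -0.2109  0.0131]
-0.2 142 [ 0.5544 -0.1899  0.0127]
-0.18 9 [ 0.5575 -0.1793  0.0136]
```

View pics/s17.png

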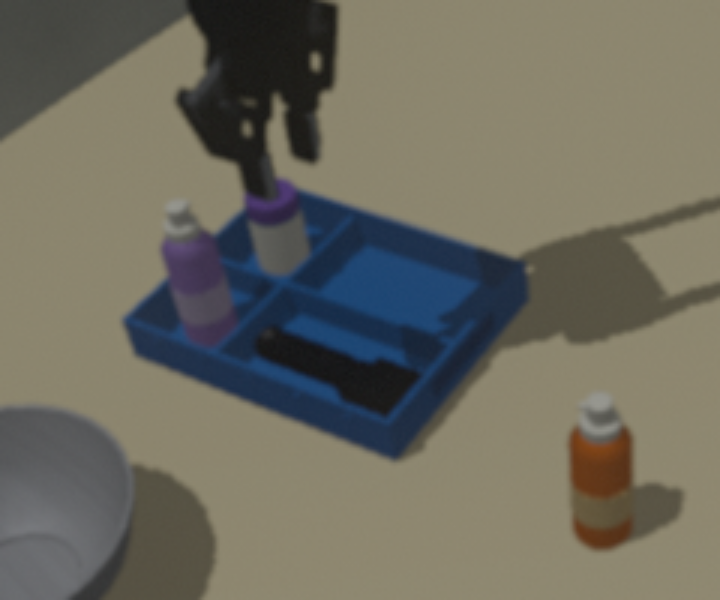

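The scraper lies flat in the far long bay at (340,370) in the enlarged view; its handle top reads 23.8 mm, as it should be. Now the brush.

apply_moves(deltas=[{"delta_pos": [0, 0, -0.7], "roll": 0.2}, {"delta_pos": [0, -0.1, -2.2], "roll": 0.4}, {"delta_pos": [0, -0.2, -4], "roll": 0.6}, {"delta_pos": [0, -0.2, -5.8], "roll": 0.8}, {"delta_pos": [0, -0.3, -7.6], "roll": 1}, {"delta_pos": [0, -0.4, -9.4], "roll": 1.2}, {"delta_pos": [0, -0.45, -11.2], "roll": 1.4}, {"delta_pos": [0, -0.5, -13], "roll": 1.6}, {"delta_pos": [0, -0.55, -14.8], "roll": 1.8}, {"delta_pos": [0, -0.6, -16.6], "roll": 2}, {"delta_pos": [0, -0.7, -18.3], "roll": 2}, {"delta_pos": [0, -0.75, -19.6], "roll": 2}], hand=0.6)

```text
time_s: 31.15
eef_pos: [0.5064, 0.2454, 0.1993]
eef_rot: [-0.463, -0.533, -0.464, 0.535]
wrist_force: [0.2, -1.3, 0.9]
opening: 0.799
```

apply_moves(deltas=[{"delta_pos": [0.3, 0, -0.6], "roll": 0}, {"delta_pos": [0.8, 0, -0.8], "roll": 0}, {"delta_pos": [1.6, 0, -0.8], "roll": 0}, {"delta_pos": [2.4, 0, -0.8], "roll": 0}, {"delta_pos": [2.8, 0, -0.8], "roll": 0}, {"delta_pos": [2.8, 0, -0.8], "roll": 0}, {"delta_pos": [2.8, 0, -0.8], "roll": 0}])

```text
time_s: 31.85
eef_pos: [0.5115, 0.2623, 0.1313]
eef_rot: [-0.463, -0.534, -0.463, 0.535]
wrist_force: [-0.0, -0.2, 0.2]
opening: 0.803
```

```bash
python3 mv.py 0.509 0.2617 0.038 -8.2
python3 - <<'E'
from h import *
p,d=ctrl.camera("scene"); cv2.imwrite("pics/s18.png",cv2.resize(p[100:300,250:490,::-1],None,fx=3,fy=3))
E
```

```text
t 31.85 pos [0.5115 0.2623 0.1313] jaw -8.2 q6 0.41 q5 1.13 open 0.803 F [-0.  -0.2  0.2]
toolaxes [[-0.001, -0.0, -1.0], [0.99, -0.143, -0.0], [-0.143, -0.99, 0.0]]
delta [ 3.73 -0.09  0.04] roll units -0.01
```

View pics/s18.png

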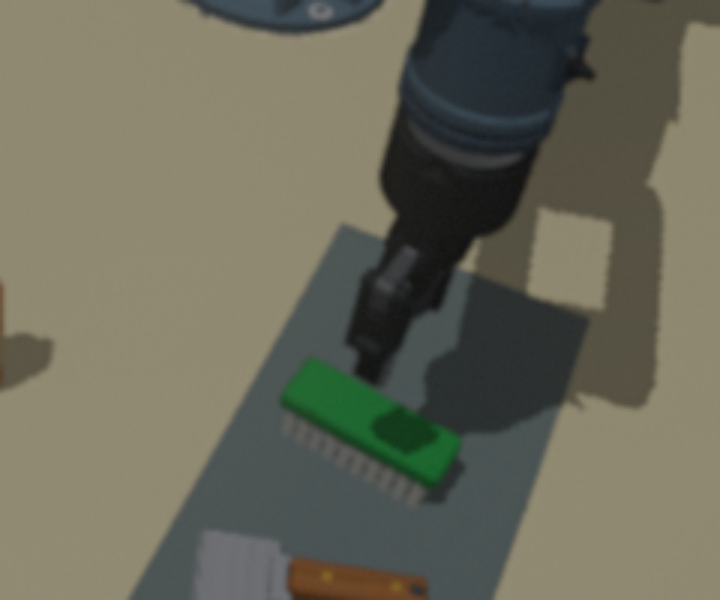

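apply_moves(deltas=[{"delta_pos": [0.4, -0.08, 0.03], "roll": 0}, {"delta_pos": [1.1, -0.08, 0.03], "roll": 0}, {"delta_pos": [1.9, -0.08, 0.03], "roll": 0}, {"delta_pos": [2.7, -0.08, 0.03], "roll": 0}, {"delta_pos": [3.3, -0.08, 0.03], "roll": 0}, {"delta_pos": [3.6, -0.08, 0.03], "roll": 0}, {"delta_pos": [3.76, -0.08, 0.03], "roll": 0}, {"delta_pos": [3.76, -0.08, 0.03], "roll": 0}, {"delta_pos": [3.76, -0.08, 0.03], "roll": 0}, {"delta_pos": [3.76, -0.08, 0.03], "roll": 0}])

```text
time_s: 32.9
eef_pos: [0.5098, 0.2628, 0.0384]
eef_rot: [0.463, 0.535, 0.463, -0.534]
wrist_force: [1.0, 0.9, 0.4]
opening: 0.801
```

```bash
python3 mv.py 0.509 0.2617 0.037 -8.2
python3 - <<'E'
from h import *
p,d=ctrl.camera("scene"); cv2.imwrite("pics/s19.png",cv2.resize(p[100:300,250:490,::-1],None,fx=3,fy=3))
E
```

```text
t 32.9 pos [0.5098 0.2628 0.0384] jaw -8.2 q6 0.41 q5 0.95 open 0.801 F [1.  0.9 0.4]
toolaxes [[0.002, 0.0, -1.0], [0.99, -0.142, 0.002], [-0.142, -0.99, -0.001]]
delta [ 0.06 -0.03  0.05] roll units 0.0
```

View pics/s19.png

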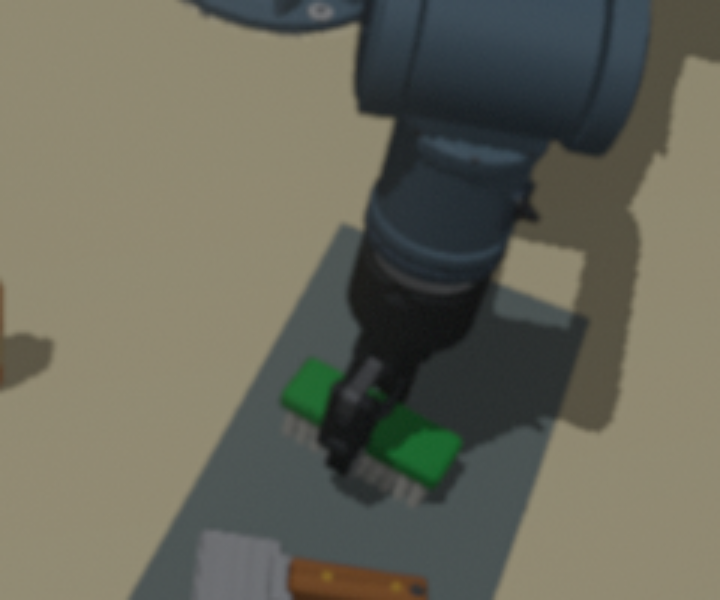

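The fingers straddle the brush at mid length, the near finger at (345,440) and clear of the wooden scraper. Grip and lift.

apply_moves(deltas=[{"delta_pos": [0.03, 0, 0], "roll": 0}, {"delta_pos": [0.03, 0, 0], "roll": 0}, {"delta_pos": [0.03, 0, 0], "roll": 0}, {"delta_pos": [0.03, 0, 0], "roll": 0}, {"delta_pos": [0.03, 0, 0], "roll": 0}, {"delta_pos": [0.03, 0, 0], "roll": 0}, {"delta_pos": [0.03, 0, 0], "roll": 0}], hand=-1)

```text
time_s: 33.65
eef_pos: [0.5096, 0.2628, 0.0373]
eef_rot: [0.463, 0.535, 0.463, -0.534]
wrist_force: [0.6, 0.9, 4.6]
opening: 0.481
```

apply_moves(deltas=[{"delta_pos": [-0.3, 0, 0], "roll": 0}, {"delta_pos": [-0.8, 0, 0], "roll": 0}, {"delta_pos": [-1.6, 0, 0], "roll": 0}, {"delta_pos": [-2.4, 0, 0], "roll": 0}, {"delta_pos": [-3.3, 0, 0], "roll": 0}, {"delta_pos": [-4.1, 0, 0], "roll": 0}, {"delta_pos": [-4.5, 0, 0], "roll": 0}, {"delta_pos": [-4.5, 0, 0], "roll": 0}, {"delta_pos": [-4.5, 0, 0], "roll": 0}])

```text
time_s: 34.55
eef_pos: [0.5086, 0.2625, 0.1488]
eef_rot: [-0.463, -0.534, -0.463, 0.535]
wrist_force: [-0.9, -0.5, -1.3]
opening: 0.478
```

```bash
python3 mv.py 0.4629 -0.2463 0.15 3.8
python3 - <<'E'
from h import *
p,d=ctrl.camera("scene"); cv2.imwrite("pics/s20.png",cv2.resize(p[100:300,250:490,::-1],None,fx=3,fy=3))
W=world("scene",d)
for r in ctrl.silhouettes("scene","green_brush")[:1]:
  k=cv2.erode(r['mask'].astype(np.uint8),np.ones((3,3)))>0
  P=W[k]; P=P[~np.isnan(P[:,0])]; print(r['p'],r['at'],np.nanpercentile(P,[3,50,97],0).round(3).tolist())
E
```

```text
t 34.55 pos [0.5086 0.2625 0.1488] jaw -8.2 q6 0.41 q5 1.16 open 0.478 F [-0.9 -0.5 -1.3]
toolaxes [[-0.001, -0.0, -1.0], [0.99, -0.142, -0.001], [-0.142, -0.99, 0.0]]
delta [-0.04  1.09 20.41] roll units -2.0
0.55 [391.4, 208.9] [[0.495, 0.213, 0.117], [0.523, 0.281, 0.154], [0.536, 0.313, 0.157]]
```

View pics/s20.png

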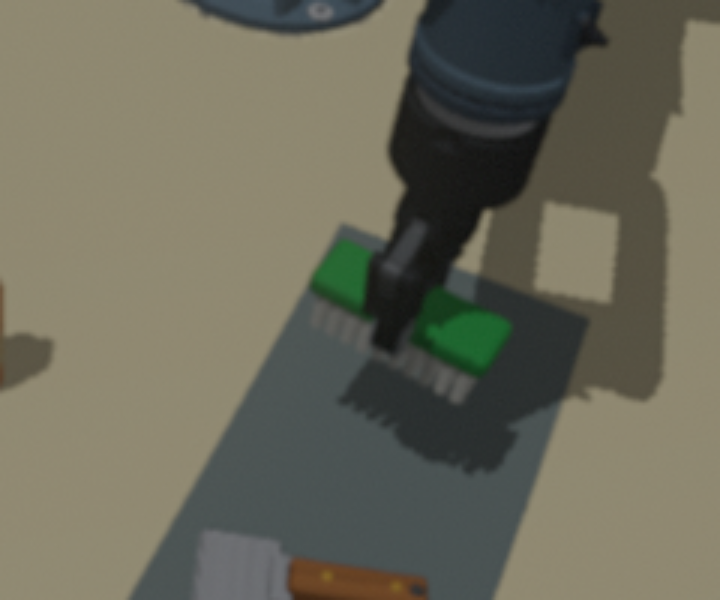

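apply_moves(deltas=[{"delta_pos": [0, -0.1, 0.5], "roll": -0.1}, {"delta_pos": [0, -0.2, 1.5], "roll": -0.2}, {"delta_pos": [0, -0.3, 3], "roll": -0.4}, {"delta_pos": [0, -0.4, 4.6], "roll": -0.6}, {"delta_pos": [0, -0.4, 6.2], "roll": -0.8}, {"delta_pos": [0, -0.4, 7.8], "roll": -1}, {"delta_pos": [0, -0.3, 9.4], "roll": -1.1}, {"delta_pos": [0, -0.2, 11], "roll": -1.3}, {"delta_pos": [0, 0.1, 12.6], "roll": -1.5}, {"delta_pos": [0, 0.4, 14.2], "roll": -1.6}, {"delta_pos": [0, 0.7, 15.8], "roll": -1.8}, {"delta_pos": [0, 0.9, 17.3], "roll": -2}])

```text
time_s: 35.85
eef_pos: [0.4687, -0.1707, 0.1487]
eef_rot: [0.516, 0.483, 0.517, -0.483]
wrist_force: [0.4, -0.5, -1.2]
opening: 0.478
```

```bash
python3 mv.py 0.4629 -0.2463 0.15 3.8
```

```text
t 35.85 pos [ 0.4687 -0.1707  0.1487] jaw 3.9 q6 -0.65 q5 1.13 open 0.478 F [ 0.4 -0.5 -1.2]
toolaxes [[-0.001, 0.0, -1.0], [0.998, 0.067, -0.001], [0.067, -0.998, -0.0]]
delta [-0.05 -0.43  3.  ] roll units 0.01
```

apply_moves(deltas=[{"delta_pos": [0, -0.2, 1.1], "roll": 0}, {"delta_pos": [0, -0.33, 2.1], "roll": 0}, {"delta_pos": [0, -0.42, 2.8], "roll": 0}, {"delta_pos": [0, -0.46, 3.06], "roll": 0}, {"delta_pos": [0, -0.46, 3.06], "roll": 0}, {"delta_pos": [0, -0.46, 3.06], "roll": 0}, {"delta_pos": [0, -0.46, 3.06], "roll": 0}])

```text
time_s: 36.55
eef_pos: [0.4635, -0.2446, 0.1491]
eef_rot: [0.516, 0.483, 0.517, -0.483]
wrist_force: [-0.2, 0.2, -1.3]
opening: 0.48
```

```bash
python3 mv.py 0.4629 -0.2463 0.042 3.8
python3 - <<'E'
from h import *
p,d=ctrl.camera("scene"); cv2.imwrite("pics/s21.png",cv2.resize(p[50:250,40:280,::-1],None,fx=3,fy=3))
W=world("scene",d)
r=ctrl.silhouettes("scene","caddy")[0]; P=W[cv2.dilate(r['mask'].astype(np.uint8),np.ones((5,5)))>0]; P=P[(P[:,2]>.034)&(P[:,2]<.046)]
print(r['p'],cv2.minAreaRect(P[:,:2].astype(np.float32)*1000))
E
```

```text
t 36.55 pos [ 0.4635 -0.2446  0.1491] jaw 3.9 q6 -0.78 q5 1.14 open 0.48 F [-0.2  0.2 -1.3]
toolaxes [[-0.0, 0.001, -1.0], [0.998, 0.068, -0.0], [0.068, -0.998, -0.001]]
delta [ 4.29 -0.03  0.07] roll units 0.02
0.92 ((512.83154296875, -283.56439208984375), (201.654052734375, 254.62013244628906), 3.5907397270202637)
```

View pics/s21.png

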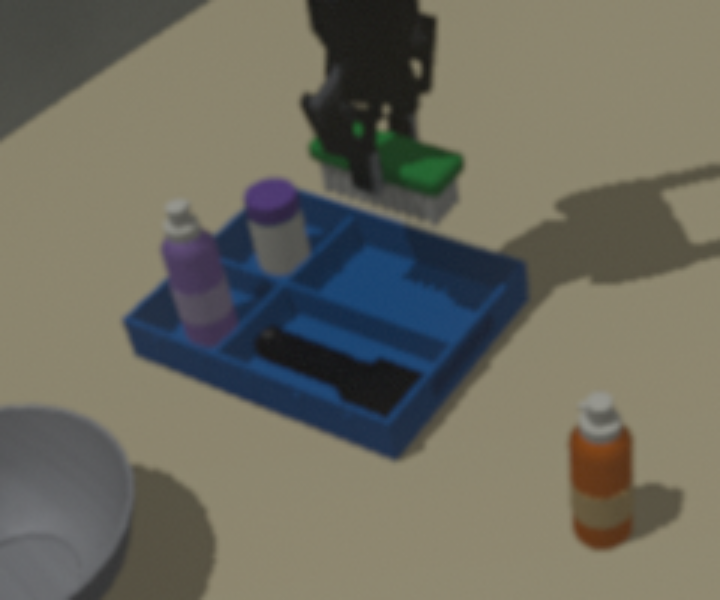

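The brush is level over the near long bay (385,175). Lower it.

apply_moves(deltas=[{"delta_pos": [0.3, -0.03, 0.06], "roll": 0}, {"delta_pos": [0.9, -0.03, 0.06], "roll": 0}, {"delta_pos": [1.6, -0.03, 0.06], "roll": 0}, {"delta_pos": [2.3, -0.03, 0.06], "roll": 0}, {"delta_pos": [2.9, -0.03, 0.06], "roll": 0}, {"delta_pos": [3.5, -0.03, 0.06], "roll": 0}, {"delta_pos": [3.9, -0.03, 0.06], "roll": 0}, {"delta_pos": [4.1, -0.03, 0.06], "roll": 0}, {"delta_pos": [4.2, -0.03, 0.06], "roll": 0}, {"delta_pos": [4.26, -0.03, 0.06], "roll": 0}, {"delta_pos": [4.26, -0.03, 0.06], "roll": 0}, {"delta_pos": [4.26, -0.03, 0.06], "roll": 0}])

```text
time_s: 37.85
eef_pos: [0.4631, -0.2476, 0.0433]
eef_rot: [0.517, 0.483, 0.516, -0.483]
wrist_force: [0.4, 0.0, -1.0]
opening: 0.481
```

```bash
python3 mv.py 0.4629 -0.2463 0.0405 3.8
python3 - <<'E'
from h import *
p,d=ctrl.camera("scene"); cv2.imwrite("pics/s22.png",cv2.resize(p[50:250,40:280,::-1],None,fx=3,fy=3))
W=world("scene",d)
for r in ctrl.silhouettes("scene","green_brush")[:1]:
  k=cv2.erode(r['mask'].astype(np.uint8),np.ones((3,3)))>0
  P=W[k]; P=P[~np.isnan(P[:,0])]; print(r['p'],r['at'],np.nanpercentile(P,[3,50,80,97],0).round(4).tolist())
E
```

```text
t 37.85 pos [ 0.4631 -0.2476  0.0433] jaw 3.8 q6 -0.78 q5 0.92 open 0.481 F [ 0.4  0.  -1. ]
toolaxes [[0.001, -0.001, -1.0], [0.998, 0.067, 0.001], [0.067, -0.998, 0.001]]
delta [ 0.11 -0.   -0.05] roll units 0.0
0.93 [180.4, 145.7] [[0.448, -0.2869, 0.0125], [0.4747, -0.2163, 0.0471], [0.4798, -0.1984, 0.0512], [0.4827, -0.1909, 0.053]]
```

View pics/s22.png

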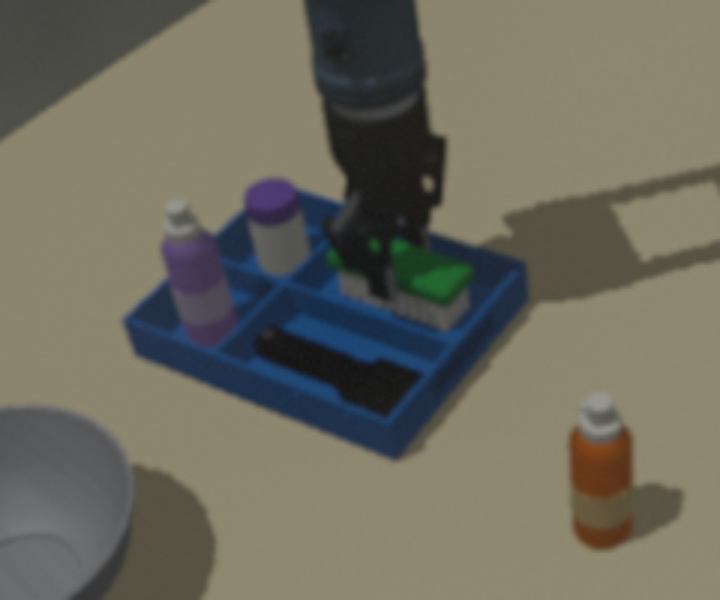

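apply_moves(deltas=[{"delta_pos": [0.04, 0, 0], "roll": 0}, {"delta_pos": [0.07, 0, 0], "roll": 0}, {"delta_pos": [0.08, 0, 0], "roll": 0}, {"delta_pos": [0.08, 0, 0], "roll": 0}, {"delta_pos": [0.08, 0, 0], "roll": 0}, {"delta_pos": [0.08, 0, 0], "roll": 0}])

```text
time_s: 38.55
eef_pos: [0.4629, -0.2474, 0.0412]
eef_rot: [0.516, 0.483, 0.516, -0.483]
wrist_force: [-2.3, 0.9, 5.6]
opening: 0.481
```

Contact force has risen to 5.6 N up, so the brush is on the floor. Release with a small opening and lift away.

apply_moves(deltas=[{"delta_pos": [0, 0, 0], "roll": 0}, {"delta_pos": [0, 0, 0], "roll": 0}, {"delta_pos": [0, 0, 0], "roll": 0}, {"delta_pos": [0, 0, 0], "roll": 0}, {"delta_pos": [-0.2, 0, 0], "roll": 0}, {"delta_pos": [-0.6, 0, 0], "roll": 0}, {"delta_pos": [-1.3, 0, 0], "roll": 0}, {"delta_pos": [-2.3, 0, 0], "roll": 0}, {"delta_pos": [-3.7, 0, 0], "roll": 0}, {"delta_pos": [-5.2, 0, 0], "roll": 0}, {"delta_pos": [-6.6, 0, 0], "roll": 0}, {"delta_pos": [-7, 0, 0], "roll": 0}], hand=0.2)

```text
time_s: 39.75
eef_pos: [0.4646, -0.2488, 0.2213]
eef_rot: [0.519, 0.483, 0.513, -0.483]
wrist_force: [-0.2, -0.0, 0.5]
opening: 0.601
```

apply_moves(deltas=[{"delta_pos": [-0.2, -0.4, -1], "roll": 0}, {"delta_pos": [-0.4, -0.8, -2.5], "roll": 0}, {"delta_pos": [-0.6, -1, -4], "roll": 0}, {"delta_pos": [-0.8, -1, -5.5], "roll": 0}, {"delta_pos": [-1, -1, -7], "roll": 0}, {"delta_pos": [-1, -1, -8], "roll": 0}, {"delta_pos": [-1, -1, -8], "roll": 0}, {"delta_pos": [-1, -1, -8], "roll": 0}])

```text
time_s: 40.55
eef_pos: [0.4244, -0.0492, 0.2408]
eef_rot: [0.517, 0.483, 0.517, -0.483]
wrist_force: [0.5, -0.1, -0.3]
opening: 0.603
```

Run:
```python
from h import *
for cam in("top","scene"):
  p,d=ctrl.camera(cam); cv2.imwrite(f"pics/{cam}_end.png",p[:,:,::-1]); W=world(cam,d)
  if cam=="scene": cv2.imwrite("pics/s23.png",cv2.resize(p[90:210,70:230,::-1],None,fx=4.5,fy=4.5))
  for n in("caddy","lavender_bottle","tub","black_scraper","green_brush","orange_bottle","wood_scraper"):
    rs=ctrl.silhouettes(cam,n)
    if not rs: print(n,None); continue
    r=rs[0]; P=W[r['mask']]; P=P[~np.isnan(P[:,0])]; print(cam,n,round(r['p'],2),np.round(r['at']),np.nanpercentile(P,[3,50,97],0).round(3).tolist())
    if n=="caddy":
      P=W[cv2.dilate(r['mask'].astype(np.uint8),np.ones((5,5)))>0]; P=P[(P[:,2]>.034)&(P[:,2]<.044)]; print(cv2.minAreaRect(P[:,:2].astype(np.float32)*1000))
o=ctrl.get_obs();print(o['time_s'],o['eef_pos'],o['wrist_force'])
```

```text
top caddy 0.92 [421. 167.] [[0.506, -0.406, 0.002], [0.583, -0.32, 0.006], [0.612, -0.168, 0.041]]
((546.7891845703125, -281.7259826660156), (130.9327392578125, 253.1645050048828), 3.02805233001709)
top lavender_bottle 0.78 [448. 172.] [[0.546, -0.368, 0.018], [0.561, -0.351, 0.091], [0.58, -0.343, 0.13]]
tub None
top black_scraper 0.62 [385. 175.] [[0.548, -0.304, 0.011], [0.563, -0.242, 0.023], [0.581, -0.179, 0.026]]
green_brush None
top orange_bottle 0.43 [257. 160.] [[0.575, 0.011, 0.088], [0.582, 0.019, 0.095], [0.594, 0.026, 0.126]]
top wood_scraper 0.88 [153. 149.] [[0.596, 0.204, 0.003], [0.622, 0.249, 0.01], [0.661, 0.326, 0.022]]
scene caddy 0.63 [150. 160.] [[0.414, -0.405, 0.003], [0.52, -0.269, 0.022], [0.616, -0.155, 0.041]]
((513.539794921875, -283.06585693359375), (200.6899871826172, 255.01480102539062), 4.0817484855651855)
scene lavender_bottle 0.75 [106. 144.] [[0.552, -0.372, 0.012], [0.576, -0.351, 0.072], [0.588, -0.342, 0.128]]
scene tub 0.6 [133. 126.] [[0.453, -0.384, 0.009], [0.481, -0.359, 0.052], [0.492, -0.348, 0.077]]
scene black_scraper 0.9 [153. 174.] [[0.535, -0.305, 0.01], [0.563, -0.228, 0.016], [0.577, -0.182, 0.027]]
scene green_brush 0.59 [173. 145.] [[0.447, -0.295, 0.008], [0.476, -0.239, 0.046], [0.485, -0.192, 0.051]]
scene orange_bottle 0.73 [243. 211.] [[0.573, -0.007, 0.005], [0.592, 0.015, 0.072], [0.601, 0.028, 0.125]]
scene wood_scraper 0.84 [345. 295.] [[0.601, 0.206, 0.004], [0.626, 0.254, 0.01], [0.663, 0.332, 0.022]]
41.35 [ 0.42454218 -0.04941518  0.24078831] [0.08719105 0.0366318  0.41807854]
```

View pics/s23.png

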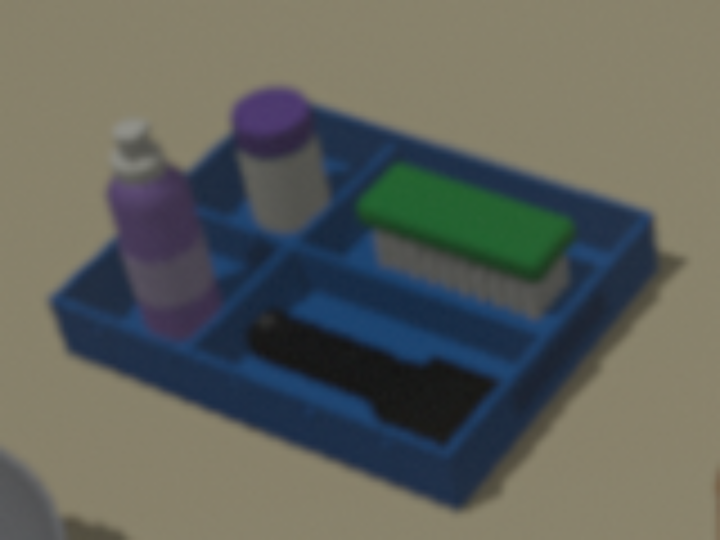

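View pics/top_end.png

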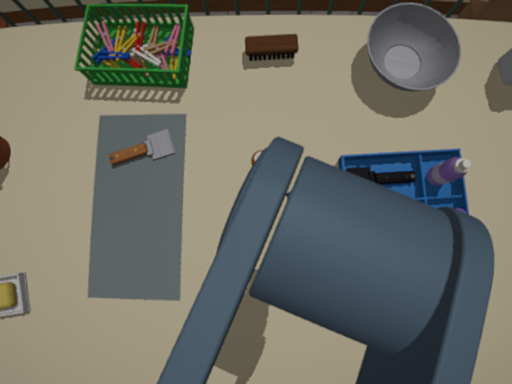

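The enlarged scene view shows all four things in their own bays: bottle (165,240), tub (283,165), brush (465,230) with bristles down, scraper (370,375). In the top view the arm hides the near half of the caddy. One last level check of the brush, then I hand in.

Run:
```python
from h import *
p,d=ctrl.camera("scene"); W=world("scene",d); p=p.astype(int)
g=(p[...,1]>p[...,0]+30)&(p[...,1]>p[...,2]+20)&(W[...,1]<-.1)&(W[...,1]>-.4)
g=cv2.erode(g.astype(np.uint8),np.ones((3,3)))>0
P=W[g]; P=P[P[:,2]>.04]
A=np.c_[P[:,:2]-P[:,:2].mean(0),np.ones(len(P))]; c=np.linalg.lstsq(A,P[:,2],rcond=None)[0]
print(len(P),'brush plane slopes deg',np.degrees(c[:2]).round(2),'z',c[2].round(4),cv2.minAreaRect(P[:,:2].astype(np.float32)*1000))
ctrl.hand_in(); print(ctrl.get_obs()['time_s'])
```

```text
459 brush plane slopes deg [-2.32 -0.16] z 0.0486 ((466.620849609375, -244.56861877441406), (36.77076721191406, 107.61441040039062), 4.46514892578125)
the job is handed in; nothing more can be done
the job is handed in; nothing more can be done
```

All four things are packed in the blue caddy, and the job was handed in at about 41.4 s of the 109 s allowed. I placed them in the order the task lists them:

| Thing | Bay | Last check |
|---|---|---|
| Lavender bottle | far short bay | upright, top at about 128 mm (expected 129) |
| Tub | near short bay | upright, top about 75–77 mm (expected 74) |
| Black scraper | far long bay, flat | handle top at 23.8 mm (expected 24), blade top 12.7 mm (expected 12) |
| Green brush | near long bay, bristles down | top at 48.6 mm (expected 48), level within about 2° |

- **Caddy and look-alikes:** the caddy stayed within about 1 mm of where it started. The orange bottle and the wooden-handled scraper read the same positions as at the start.
- **Robot:** the gripper was lifted clear, with the wrist force near zero.
- **What went less well:** the first grip on the lavender bottle was at the shoulder, about 89 mm up. I opened and gripped it again lower before lifting.
- **What the last pictures could not confirm:** in the final top view the arm hid the tub, the brush and most of the orange bottle. Those three checks rest on the scene camera alone.

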